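# Pin the snail puppet on the sloping shadow-theatre track

## Task

Get the snail puppet ready to slide in the shadow theatre: set it down on the sloping track between the two holed posts, its head (with the feelers) pointing downhill, and then push the long rod from the uphill side through the upper post, both of the snail's eye plates and the lower post until the rod's collar is home against the upper post. Let go and leave the seahorse, the short rod and everything else on the table where it is.

Things in the scene. Friction and masses are not known exactly. Their poses are not given: they have to be found in the camera images.
- stand_base: Fixed plywood stand under the sloping track, base board 150 x 70 x 12 mm. Origin: centre of its underside. x is level and points to the uphill end, z up. Legs stay within the base board's outline.
- track: Sloping plywood track, fixed 75 mm above the stand's origin. Origin on the line through both post holes, midway between the posts; x = that line, uphill, 28 degrees above level; y level; z square to the bed, upward. Upper post x = 50 to 60 mm, lower post x = -60 to -50 mm. Flat bed between them, top at z = -17 mm, side lips 39 mm apart inside, 8 mm high; nothing overhead.
- upper_hole (a point): Centre of the upper post's hole on its outer, uphill face (x = 60 mm in the track). Both posts: square plates 42 x 42 mm, 10 mm thick, 14 mm hole in the middle, slightly chamfered uphill.
- lower_hole (a point): Centre of the lower post's hole on its uphill face, towards the bed (x = -50 mm in the track).
- snail: Loose snail puppet, about 70 g: black board silhouette 10 mm thick, upright on two plywood eye plates (34 x 34 mm, 10 mm thick, 16 mm holes). Origin on the eye line, midway between the plates, 17 mm above its underside. x = eye line, head and feelers at -x, tail at +x; z up. Foot 74 mm long, z = 17 to 29 mm (it overhangs the plates); head and feelers x = -42 to -26 mm, up to z = 65 mm.
- snail_shell (a point): Point in the snail's round shell (44 mm across, top at z = 66 mm), at x = 4, z = 42 mm in the snail; good to pinch across the 10 mm thickness (y).
- snail_eye_low (a point): Centre of the snail's eye plate hole at the head end (x = -21 mm).
- snail_eye_high (a point): Centre of the snail's eye plate hole at the tail end (x = +21 mm).
- long_rod: Loose long rod, about 100 g: steel shaft 10 mm thick, 135 mm long (last 10 mm taper to 3 mm), wooden collar 26 mm across, 6 mm thick, square handle 18 x 18 x 70 mm. Origin on the axis at the collar's front face; x along the axis to the handle (tip x = -135, handle x = 6 to 76 mm). Starts level in a rack cradle, axis 45 mm above the table, handle and collar clear of the rack.
- long_rod_tip (a point): Point of the long rod's taper (x = -135 mm).
- long_rod_grip (a point): Point on the axis in the handle, 45 mm behind the collar's front face, good to pinch.
- rod_rack: Fixed wooden rack 74 x 124 mm, two parallel cradles 80 mm apart (at y = -40 and +40 mm), rods lie along its x with the handles towards +x, collar faces at x = 40 mm; its two notched cross pieces at x = -25 and 25 mm are 47 mm high. Origin at the centre of its underside.
- short_rod: Bystander: like the long rod but the shaft is only 95 mm long (too short for the lower post). Lies in the rack's other cradle.
- seahorse: Bystander: seahorse puppet on the same kind of eye plates, 104 mm tall in all, 52 mm long; origin 17 mm above its underside. Stands on the table.
- cup: Bystander: paper cup 72 mm across, 85 mm high; origin at the centre of its underside.
- tape: Bystander: empty tape ring lying flat, 90 mm across, 24 mm high; origin at the centre of its underside.
- glue: Bystander: white glue bottle 48 mm across, 120 mm high; origin at the centre of its underside.
- clip_box: Bystander: open cardboard tray of clothes pegs, 70 x 100 x 30 mm; origin at the centre of its underside.
- torch: Bystander: black pocket torch lying down, 125 mm long, 36 mm thick; origin under its middle.
Things that resemble listed ones, but are neither listed nor needed, are in the scene too. Leave any yellow look-alike of the long_rod alone. What is shaped like the snail but green or pink is not meant.

How it is judged:
On the way:
1. the snail sits on the track between the posts, head downhill, its eyes in line with the post holes, and the long rod is not yet in the upper post (angle between the x axis of snail and the x axis of track, either way round below 0.15 rad and z of snail in the frame of track between -0.004 and 0.004 m and y of snail in the frame of track between -0.005 and 0.005 m and distance between long_rod_tip and track above 0.062 m and x of snail_eye_low in the frame of track between -0.05 and 0 m and x of snail_eye_high in the frame of track between 0 and 0.05 m), for 0.2 s.
At the end, for the whole second after the job is handed in: Long rod in both post holes (axis within 5 mm and 4 degrees of the hole line), collar home on the upper post (gap under 5 mm), running through both snail eyes (within 6 mm of their centres); snail between the posts, head downhill; rod and snail at rest (x of long_rod in the frame of track between 0.056 and 0.065 m and y of long_rod in the frame of track between -0.005 and 0.005 m and z of long_rod in the frame of track between -0.005 and 0.005 m and angle between the x axis of long_rod and the x axis of track, either way round below 0.07 rad and y of snail_eye_low in the frame of long_rod between -0.006 and 0.006 m and z of snail_eye_low in the frame of long_rod between -0.006 and 0.006 m and y of snail_eye_high in the frame of long_rod between -0.006 and 0.006 m and z of snail_eye_high in the frame of long_rod between -0.006 and 0.006 m and linear speed of each of long_rod, snail below 0.02 m/s and x of snail_eye_low in the frame of track between -0.05 and 0 m and x of snail_eye_high in the frame of track between 0 and 0.05 m); the robot touches nothing.
It fails at once if a bystander (seahorse, short rod, cup, tape, glue, clip tray, torch) is shifted by more than 30 mm or knocked over (distance of any of seahorse, short_rod, cup, tape, glue, clip_box, torch from where it was at the start of the episode above 0.03 m or angle between any of seahorse, cup, glue's own z axis and vertical above 0.6 rad).
It also fails if it takes over 67 s, if anything falls off the work surface, if the arm or the gripper's body presses on something with over 40 N, if the wrist force passes 120 N, or if a joint passes its speed limit or range.

## Robot

A 6-joint arm with a two-finger parallel gripper is mounted at the origin on the work surface. World frame = base frame: x ahead of the robot, y to its left, z up, the work surface at z = 0. Lengths are in m, angles in rad, forces in N, time in s.
With the tool pointing down it reaches from about 0.35 to 0.725 m from the base axis. Payload 4.3 kg.
Tool frame: the origin (TCP) lies on the front face of the gripper's body, between the roots of the fingers; the fingertips stand 73 mm ahead of it and the grasp point (between the pads) lies 54 mm ahead of it; z points along the fingers, x is the direction in which the jaws open and shut, and the axes are right-handed (so a half turn about z gives the same grasp; the last joint's range is limited). The gripper opens to 85 mm and grips with 20 to 120 N. Pads are 22 mm wide; open, the fingers measure 114 mm over their backs; the gripper's body (76 mm by 85 mm) begins 54 mm behind the grasp point. The pads swing forward as they close: fully open they stand 13 mm farther back than shut.
Start: joints at [1.186, 0.377, 0.081, 1.274, 0, 1.46], TCP at [0.156, 0.553, 0.304] pointing down, gripper open.
Joint ranges: [-2.72, 2.72], [-0.84, 1.66], [-1.02, 1.22], [-1.77, 2.12], [-1.37, 1.28], [-3.14, 3.14]. Speed limits (rad/s): [2.57, 2.57, 3.14, 3.14, 3.14, 3.14].

## Interface

Orientations are given as a 3x3 rotation matrix whose columns are the frame's x, y, z axes.
In Python, from plant import manip gives the robot as it stands.
- The arm moves only by the tool drive_tool, never from a script. Its argument "deltas" is a list of rows, each an object with "grip": the gripper command: -1 is shut, 1 is fully open, values between are in proportion; "dp": the shift along the tool's x, y, z in m, a list of three; "turn": the turn about the tool's z in rad. A call has exactly 8 rows; each row is the pose to reach, as a shift and turn from the pose commanded when the call began, along the tool's axes at that moment; what a row does not reach only later rows make up. A row lasts 1/10 s, in which the tool goes at most 50 mm and 8.59 degrees, less where a joint would pass 70% of its speed; a pose out of reach is approached as far as the arm can. A call with a gripper value outside its range is refused whole. The fingers move at their own pace and stop on an object; "force" is the grip in N (left out, the last holds). Time passes only in rows, so rows that repeat a pose let the fingers close, or fill a call up. It gives the time, the measured TCP pose, the force and the opening at its end, in the units of the state.
- manip.state(): the state, without advancing time (a new reading comes with each control period).
- manip.grab_frame(name): name is "side" or "top"; returns the picture (400x640x3 uint8, red, green, blue); there is no depth.
- manip.get_calibration(name): a dict with "camera_matrix" (3x3 intrinsics, pixels), "extrinsics" (4x4, takes a point from world to camera coordinates). Camera axes: x right, y down, z forward; pixel columns grow to the right and rows downward; lengths in m; the calibration is good to about 2 mm. A picture is of the moment at which its call begins. get_calibration takes no time and is no camera call.
- manip.job_done(): hands the job in, once; it reports no verdict.
Trained networks look in the newest picture that a camera, given by its name, has taken for a name from the list of things; names that differ only in an ending like _2 or _b are one class to them, and where a whole thing is asked for, a point or a joint stands for the part that bears it (a point fixed in the world has none). Each returns a list of dicts, best first, with "score" (0 to 1); they miss things now and then, are a little off and sometimes report something else, mostly with a low value. They report only what shows in the picture. A call takes as long as a camera call. They do not tell look-alikes from the thing itself.
- manip.spot_in(camera, target): "xy" ([column, row] in pixels, amid what is visible of it).
- manip.trace(camera, target): "mask" (400x640 bool, what is visible of it) and "xy" ([column, row] in pixels, amid what is visible of it).
- manip.pinpoint(camera, target): "xy" ([column, row] in pixels: a listed point, or the origin of a listed thing).
The state is a dict: "time": time; "joint_pos": joint angles; "joint_velocities": joint speeds; "joint_efforts": joint torques, N m; "eef_pos": TCP position; "tcp_rot": TCP orientation; "contact_force": force on the tool from outside, world axes, zero at the start; "torque": the same for the moment, N m; "finger_gap": finger opening in m.
Only numpy, scipy, OpenCV 4.12 (cv2) and the standard library are available. Lean on these libraries where they do the work, as an engineer would, in place of code of your own. Each camera call takes 0.05 s, during which the arm holds its last target.

## Working session

There is one attempt and no reset: what is moved stays moved. The work goes in short steps, Python scripts to look and compute and a tool call to move; the robot and the scene stay as the last step left them, time stands still between calls to the robot, and variables do not carry over. Pictures are saved under pics/ and viewed, and the job is handed in when it is done.

Besides the shell and the picture viewer there is one more tool, called by a JSON object that holds its "op" and its "data". drive_tool: Moves the arm, as the interface text tells. Its arguments: {"type":"object","properties":{"deltas":{"type":"array","items":{"type":"object","properties":{"grip":{"type":"number"},"dp":{"type":"array","items":{"type":"number"}},"turn":{"type":"number"}}}},"force":{"type":"number"}},"required":["deltas"]}

```bash
ls; mkdir -p pics; python3 - <<'E'
from plant import manip
import cv2
s=manip.state();print(s)
for n in ("side","top"):
    im=manip.grab_frame(n);cv2.imwrite(f"pics/{n}0.png",im[:,:,::-1])
    c=manip.get_calibration(n);print(n,c)
E
```

```text
pics
{'time': 0.0, 'joint_pos': array([1.18568502e+00, 3.78107830e-01, 7.96184796e-02, 1.27440041e+00,
       3.40734554e-05, 1.46049695e+00]), 'joint_velocities': array([-2.27058435e-04, -1.26085487e-03, -1.81635315e-03,  1.05189417e-03,
        1.25289295e-03, -7.06216204e-06]), 'joint_efforts': array([ 7.51140924e-04, -4.63611174e+01,  2.69872016e+01,  2.09229713e-02,
        9.38797302e-05, -3.81688025e-06]), 'eef_pos': array([0.1558287 , 0.55295246, 0.30293229]), 'tcp_rot': array([[ 2.71365120e-01,  9.62476131e-01, -8.18001089e-04],
       [ 9.62474238e-01, -2.71366224e-01, -1.92730141e-03],
       [-2.07695947e-03, -2.64302597e-04, -9.99997808e-01]]), 'contact_force': array([ 0.01727197,  0.11503294, -0.23607734]), 'torque': array([-0.05329532, -0.01992894,  0.01935935]), 'finger_gap': 0.08489300998766948}
side {'camera_matrix': array([[506.3148756 ,   0.        , 318.55574901],
       [  0.        , 506.3148756 , 196.35513854],
       [  0.        ,   0.        ,   1.        ]]), 'extrinsics': array([[ 0.99820746, -0.05873214, -0.0115066 , -0.48711715],
       [-0.04822548, -0.67548212, -0.73579767,  0.0534001 ],
       [ 0.03544247,  0.73503363, -0.67710368,  1.3241605 ],
       [ 0.        ,  0.        ,  0.        ,  1.        ]])}
top {'camera_matrix': array([[383.18800364,   0.        , 320.3620782 ],
       [  0.        , 383.18800364, 203.28996175],
       [  0.        ,   0.        ,   1.        ]]), 'extrinsics': array([[-0.02699778, -0.99960981,  0.00716525, -0.05484857],
       [-0.99630463,  0.02632248, -0.08175707,  0.52695264],
       [ 0.08153657, -0.00934603, -0.99662653,  1.03248097],
       [ 0.        ,  0.        ,  0.        ,  1.        ]])}
```

View pics/side0.png

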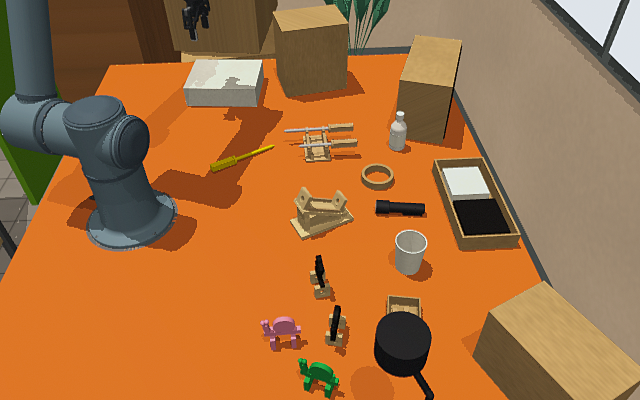

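View pics/top0.png

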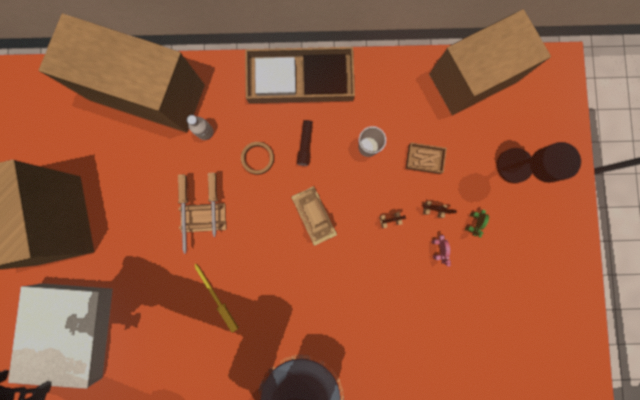

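```bash
cat > h.py <<'E'
import numpy as np, cv2
from plant import manip
C={n:manip.get_calibration(n) for n in("side","top")}
def proj(n,X):
    K=C[n]["camera_matrix"];E=C[n]["extrinsics"]
    X=np.atleast_2d(X);c=X@E[:3,:3].T+E[:3,3];p=c@K.T
    return p[:,:2]/p[:,2:]
def tri(ps,pt):
    P=[C[n]["camera_matrix"]@C[n]["extrinsics"][:3] for n in("side","top")]
    x=cv2.triangulatePoints(P[0],P[1],np.float64(ps).reshape(2,1),np.float64(pt).reshape(2,1)).ravel()
    X=x[:3]/x[3]
    e=[np.linalg.norm(proj("side",X)[0]-ps),np.linalg.norm(proj("top",X)[0]-pt)]
    return X,e
def ray(n,p,z):
    K=C[n]["camera_matrix"];E=C[n]["extrinsics"];R=E[:3,:3]
    o=-R.T@E[:3,3];d=R.T@np.linalg.solve(K,[p[0],p[1],1]);return o+d*(z-o[2])/d[2]
E
cat > det.py <<'E'
from h import *
import sys
for t in sys.argv[1:]:
    r={}
    for n in("side","top"):
        r[n]=manip.pinpoint(n,t)
        print(t,n,[(np.round(d["xy"],1).tolist(),round(d["score"],2)) for d in r[n]][:4])
    if r["side"] and r["top"]:
        X,e=tri(r["side"][0]["xy"],r["top"][0]["xy"]);print("   X",np.round(X,4),np.round(e,1))
E
python3 det.py track stand_base upper_hole lower_hole snail snail_shell snail_eye_low snail_eye_high long_rod long_rod_tip long_rod_grip rod_rack short_rod seahorse
python3 - <<'E'
import cv2
a=cv2.imread('pics/side0.png');b=cv2.imread('pics/top0.png')
def z(im,x,y,w,h,k,n): cv2.imwrite(f'pics/{n}.png',cv2.resize(im[y:y+h,x:x+w],None,fx=k,fy=k,interpolation=cv2.INTER_CUBIC))
z(a,255,105,130,250,2.4,'za');z(b,160,150,340,110,2.35,'zb')
E
```

```text
track side [([321.6, 201.3], 0.61)]
track top [([314.9, 214.5], 0.58)]
   X [ 0.4928 -0.0534  0.0726] [0.2 0.3]
stand_base side [([323.2, 221.9], 0.6)]
stand_base top [([312.1, 215.9], 0.95)]
   X [ 0.4957 -0.0449 -0.009 ] [0.6 1. ]
upper_hole side [([300.6, 200.7], 0.7)]
upper_hole top [([321.0, 231.3], 0.84)]
   X [ 0.4438 -0.068   0.0918] [1.  1.6]
lower_hole side [([334.6, 202.2], 0.97)]
lower_hole top [([306.1, 200.6], 0.92)]
   X [ 0.5291 -0.0305  0.0459] [0.6 0.9]
snail side [([283.4, 339.5], 0.98), ([319.1, 379.8], 0.82), ([332.5, 328.2], 0.62)]
snail top [([474.5, 222.6], 0.87), ([438.0, 248.1], 0.69), ([431.8, 210.2], 0.67), ([263.0, 157.5], 0.42)]
   X [ 0.4204 -0.4568  0.1102] [12.4 15.5]
snail_shell side [([334.8, 316.8], 0.97), ([279.9, 325.4], 0.77), ([323.1, 370.8], 0.71)]
snail_shell top [([483.4, 220.5], 0.92), ([448.2, 247.6], 0.65), ([435.2, 205.4], 0.49), ([370.0, 149.0], 0.23)]
   X [ 0.4812 -0.4538  0.1678] [6.1 8. ]
snail_eye_low side [([308.2, 379.8], 0.93), ([337.0, 338.7], 0.77), ([275.6, 340.3], 0.66)]
snail_eye_low top [([438.2, 255.4], 0.75), ([441.8, 21
[... 553 characters left out ...]
ip top [([194.7, 264.6], 0.96), ([181.7, 257.5], 0.76)]
   X [3.720e-01 2.831e-01 1.000e-04] [1.1 2.1]
long_rod_grip side [([222.6, 162.4], 0.72), ([345.9, 124.5], 0.69), ([395.6, 144.3], 0.55), ([314.9, 149.5], 0.29)]
long_rod_grip top [([180.8, 184.9], 0.89), ([226.6, 321.1], 0.89)]
   X [0.3621 0.205  0.0873] [53.1 89.7]
rod_rack side [([314.9, 149.4], 0.61)]
rod_rack top [([200.0, 217.3], 0.63)]
   X [ 0.4944  0.2723 -0.0141] [0.6 1.1]
short_rod side [([331.0, 142.4], 0.57)]
short_rod top [([213.3, 202.2], 0.83)]
   X [0.536  0.2172 0.0505] [0.5 1. ]
seahorse side [([319.2, 282.8], 0.83), ([401.5, 322.7], 0.37)]
seahorse top [([389.9, 220.1], 0.61)]
   X [ 0.4743 -0.2597  0.0154] [0. 0.]
```

```bash
python3 - <<'E'
import cv2
a=cv2.imread('pics/side0.png');b=cv2.imread('pics/top0.png')
def z(im,x,y,w,h,k): return cv2.resize(im[y:y+h,x:x+w],None,fx=k,fy=k,interpolation=cv2.INTER_CUBIC)
import numpy as np
c=z(a,260,110,160,150,3.75)
cv2.imwrite('pics/z1.png',c)
cv2.imwrite('pics/z2.png',z(a,250,240,130,160,3.7))
E
```

```text
(no output)
```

View pics/z1.png

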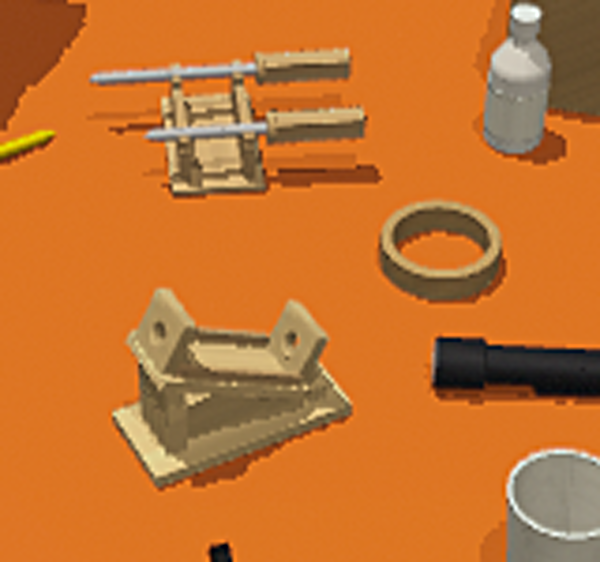

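View pics/z2.png

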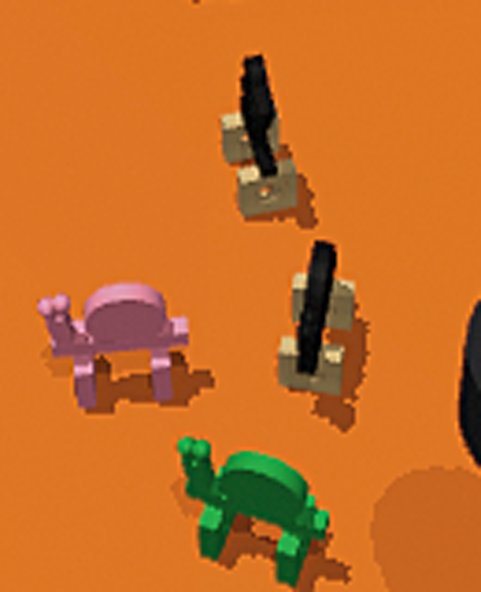

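View pics/zb.png

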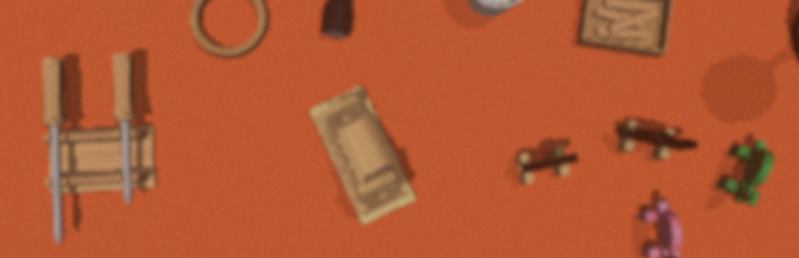

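```bash
cat > fit.py <<'E'
from h import *
from scipy.optimize import least_squares
def Rz(a): c,s=np.cos(a),np.sin(a); return np.array([[c,-s,0],[s,c,0],[0,0,1]])
a28=np.radians(28)
T28=np.array([[np.cos(a28),0,-np.sin(a28)],[0,1,0],[np.sin(a28),0,np.cos(a28)]])
def trk(p,X): return (np.atleast_2d(X)@T28.T+[0,0,.075])@Rz(p[2]).T+[p[0],p[1],0]
def flat(p,X,z): return (np.atleast_2d(X)+[0,0,z])@Rz(p[2]).T+[p[0],p[1],0]
def fit(obs,p0):  # obs: (cam,px,fn(p)->X)
    f=lambda p:np.concatenate([proj(c,fn(p))[0]-px for c,px,fn in obs])
    r=least_squares(f,p0,loss='soft_l1',f_scale=1.);return r.x,f(r.x).reshape(-1,2)
E
cat > pose0.py <<'E'
from fit import *
def near(L,q,tol=12):
    c=[np.array(d["xy"]) for d in L if np.linalg.norm(np.array(d["xy"])-q)<tol]
    return c[0] if c else None
def gather(names,p0):
    obs=[]
    for n,fn in names.items():
        for c in("side","top"):
            q=proj(c,fn(p0))[0];b=near(manip.pinpoint(c,n),q)
            if b is not None: obs.append((c,b,fn))
            else: print("miss",n,c)
    p,r=fit(obs,p0);print(np.round(p,4),np.degrees(p[2]).round(1));print(np.round(r,1).tolist());return p
if __name__=="__main__":
    T=gather({"track":lambda p:trk(p,[0,0,0]),"stand_base":lambda p:flat(p,[0,0,0],0),"upper_hole":lambda p:trk(p,[.06,0,0]),"lower_hole":lambda p:trk(p,[-.05,0,0])},np.array([.49,-.05,np.radians(203)]))
    yw=lambda p:0
    s0=ray("side",[333,328],.017)
    S=gather({"snail":lambda p:flat(p,[0,0,0],.017),"snail_shell":lambda p:flat(p,[.004,0,.042],.017),"snail_eye_low":lambda p:flat(p,[-.021,0,0],.017),"snail_eye_high":lambda p:flat(p,[.021,0,0],.017)},np.array([s0[0],s0[1],np.radians(-100)]))
    R=gather({"long_rod":lambda p:flat(p,[.04,.04,0],.045),"long_rod_tip":lambda p:flat(p,[-.095,.04,0],.045),"long_rod_grip":lambda p:flat(p,[.085,.04,0],.045),"rod_rack":lambda p:flat(p,[0,0,0],0),"short_rod":lambda p:flat(p,[.04,-.04,0],.045)},np.array([.497,.265,0.0]))
    np.savez("p0.npz",T=T,S=S,R=R)
E
python3 pose0.py
```

```text
[ 0.4922 -0.0521  3.6073] 206.7
[[-0.5, -1.0], [-0.5, -0.0], [-1.8, -0.4], [2.5, -0.0], [1.4, -1.3], [3.2, 1.1], [1.6, -1.3], [0.6, -0.2]]
miss snail_eye_low side
miss snail_eye_low top
miss snail_eye_high side
miss snail_eye_high top
[ 0.4966 -0.3784  0.1144] 6.6
[[0.8, -0.7], [0.7, 0.6], [0.6, -1.2], [1.8, 3.0]]
[0.4955 0.2612 0.0031] 0.2
[[-0.9, -3.5], [-3.1, -0.9], [0.1, -2.2], [0.8, -4.4], [-2.9, 2.2], [1.6, 0.9], [1.1, -1.5], [2.5, 0.4], [-0.8, 0.7], [-1.0, -0.6]]
```

```bash
sed -i 's/np.radians(-100)/np.radians(75)/' pose0.py; python3 pose0.py; cat > ov.py <<'E'
from fit import *
import sys
def box(lo,hi):
    lo,hi=np.array(lo),np.array(hi)
    V=np.array([[(lo,hi)[i>>k&1][k] for k in range(3)] for i in range(8)])
    return [(V[i],V[i^(1<<k)]) for i in range(8) for k in range(3) if not i>>k&1]
def circ(c,r,ax):
    t=np.linspace(0,2*np.pi,25);P=np.zeros((25,3));o=[k for k in range(3) if k!=ax]
    P[:,o[0]]=r*np.cos(t);P[:,o[1]]=r*np.sin(t);P+=c
    return list(zip(P[:-1],P[1:]))
TR=box([.05,-.021,-.021],[.06,.021,.021])+box([-.06,-.021,-.021],[-.05,.021,.021])+circ([.06,0,0],.007,0)+circ([-.05,0,0],.007,0)+box([-.05,-.0195,-.017],[.05,.0195,-.009])
BA=box([-.075,-.035,0],[.075,.035,.012])
SN=box([-.026,-.017,-.017],[-.016,.017,.017])+box([.016,-.017,-.017],[.026,.017,.017])+circ([.004,-.005,.044],.022,1)+circ([.004,.005,.044],.022,1)+box([-.037,-.005,.017],[.037,.005,.029])+box([-.042,-.005,.029],[-.026,.005,.065])
RD=box([.006,-.009,-.009],[.076,.009,.009])+box([-.135,-.005,-.005],[0,.005,.005])+circ([0,0,0],.013,0)+circ([.006,0,0],.013,0)
def draw(im,cam,segs,f,col,x,y,k):
    for a,b in segs:
        pa,pb=(proj(cam,f(a))[0]+.5-[x,y])*k,(proj(cam,f(b))[0]+.5-[x,y])*k
        cv2.line(im,tuple(np.int32(np.round(pa*16))),tuple(np.int32(np.round(pb*16))),col,1,cv2.LINE_AA,4)
def crop(src,x,y,w,h,k): return cv2.resize(src[y:y+h,x:x+w],None,fx=k,fy=k,interpolation=cv2.INTER_CUBIC)
E
cat > ov0.py <<'E'
from ov import *
p=np.load("p0.npz");T,S,R=p["T"],p["S"],p["R"]
def make(cam,win,name,k):
    im=cv2.imread(f"pics/{cam}0.png");out=[]
    for (x,y,w,h) in win:
        c=crop(im,x,y,w,h,k)
        draw(c,cam,TR,lambda X:trk(T,X),(255,0,0),x,y,k);draw(c,cam,BA,lambda X:flat(T,X,0),(255,255,0),x,y,k)
        draw(c,cam,SN,lambda X:flat(S,X,.017),(0,255,0),x,y,k)
        draw(c,cam,RD,lambda X:flat(R,X+np.array([.04,.04,0]),.045),(255,0,255),x,y,k);out.append(c)
    cv2.imwrite(f"pics/{name}.png",np.hstack(out))
import sys
t=sys.argv[1]
make("side",[(275,110,90,65)],"o1"+t,8);make("side",[(285,180,75,60),(310,290,55,60)],"o2"+t,6);make("top",[(175,165,55,90),(285,180,60,90),(410,190,55,90)],"o3"+t,4.5)
E
python3 ov0.py a
```

```text
[ 0.4922 -0.0521  3.6073] 206.7
[[-0.5, -1.0], [-0.5, -0.0], [-1.8, -0.4], [2.5, -0.0], [1.4, -1.3], [3.2, 1.1], [1.6, -1.3], [0.6, -0.2]]
[ 0.5    -0.3816  1.3597] 77.9
[[2.5, 0.6], [1.8, -0.6], [0.7, -1.3], [1.7, 2.9], [-3.3, -1.1], [-0.7, -0.7], [0.0, -0.4], [0.4, 2.7]]
[0.4955 0.2612 0.0031] 0.2
[[-0.9, -3.5], [-3.1, -0.9], [0.1, -2.2], [0.8, -4.4], [-2.9, 2.2], [1.6, 0.9], [1.1, -1.5], [2.5, 0.4], [-0.8, 0.7], [-1.0, -0.6]]
```

View pics/o1a.png

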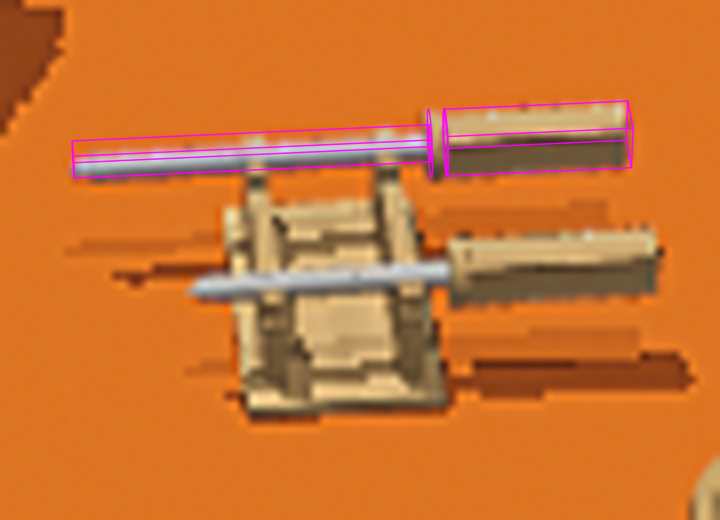

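View pics/o2a.png

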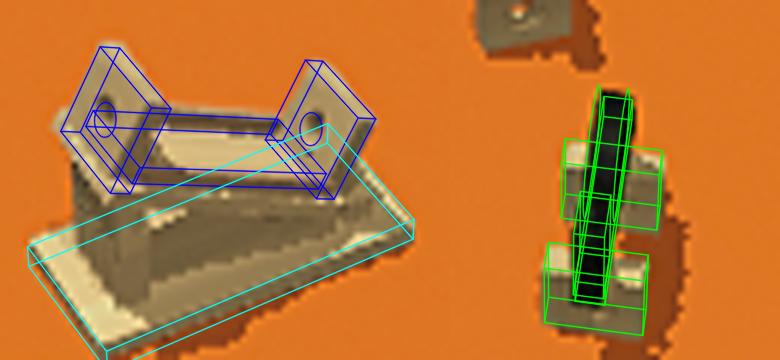

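View pics/o3a.png

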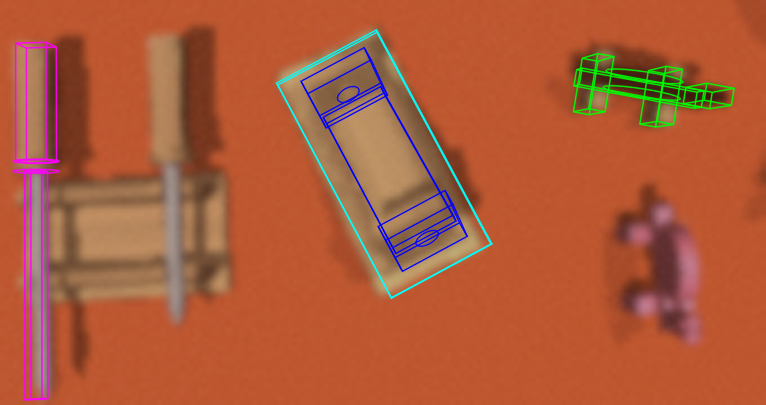

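```bash
cat > go.py <<'E'
from h import *
# usage: go(points [(x,y,z,theta_deg)]) prints cumulative dp/turn from measured pose
def go(*W):
    s=manip.state();R=s["tcp_rot"];p=s["eef_pos"]
    th=np.degrees(np.arctan2(R[1,0],R[0,0]))
    print("t",round(s["time"],2),"p",p.round(4),"th",th.round(2),"gap",round(s["finger_gap"],4),"F",s["contact_force"].round(1),"j",s["joint_pos"].round(2),"tilt",R[:,2].round(3))
    for x,y,z,t in W:
        d=R.T@(np.array([x,y,z])-p);dt=-(t-th)
        print("  dp",d.round(4).tolist(),"turn",np.radians(dt).round(4))
E
python3 - <<'E'
from go import *
go((.45,.15,.28,30),(.5,-.20,.28,-12),(.5,-.38,.24,-12))
E
```

```text
t 4.1 p [0.156  0.5535 0.3039] th 74.26 gap 0.0853 F [ 0.6 -1.3  0. ] j [1.19 0.38 0.08 1.27 0.   1.46] tilt [ 0.  0. -1.]
  dp [-0.3086, 0.3924, 0.0239] turn 0.7724
  dp [-0.6319, 0.5355, 0.0239] turn 1.5054
  dp [-0.8051, 0.5844, 0.0638] turn 1.5054
```

{"op": "drive_tool", "data": {"deltas": [{"dp":[-0.03,0.039,0.002],"turn":0.08,"grip":0},{"dp":[-0.06,0.078,0.004],"turn":0.16,"grip":0},{"dp":[-0.09,0.117,0.007],"turn":0.24,"grip":0},{"dp":[-0.12,0.156,0.01],"turn":0.32,"grip":0},{"dp":[-0.15,0.195,0.012],"turn":0.4,"grip":0},{"dp":[-0.18,0.234,0.015],"turn":0.48,"grip":0},{"dp":[-0.21,0.273,0.018],"turn":0.56,"grip":0},{"dp":[-0.24,0.312,0.02],"turn":0.64,"grip":0}], "force": 30}}

```text
time: 4.9
eef_pos: [0.392, 0.2361, 0.284]
tcp_rot: [[0.794, 0.607, 0.001], [0.607, -0.794, 0.0], [0.001, 0.0, -1.0]]
contact_force: [0.8, 0.7, 0.1]
finger_gap: 0.0427
```

```bash
python3 - <<'E'
from go import *
go((.5,-.20,.28,-12),(.5,-.38,.21,-12))
E
```

```text
t 4.9 p [0.392  0.2361 0.284 ] th 37.4 gap 0.0427 F [0.8 0.7 0.1] j [ 0.4   0.15 -0.28  1.14  0.    1.32] tilt [ 0.001  0.    -1.   ]
  dp [-0.1791, 0.412, 0.0039] turn 0.8623
  dp [-0.2885, 0.555, 0.0738] turn 0.8623
```

{"op": "drive_tool", "data": {"deltas": [{"dp":[-0.019,0.045,0.0],"turn":0.12,"grip":0},{"dp":[-0.038,0.09,0.0],"turn":0.24,"grip":0},{"dp":[-0.057,0.135,0.0],"turn":0.36,"grip":0},{"dp":[-0.076,0.18,0.0],"turn":0.48,"grip":0},{"dp":[-0.095,0.225,0.0],"turn":0.6,"grip":0},{"dp":[-0.114,0.27,0.0],"turn":0.72,"grip":0},{"dp":[-0.135,0.315,0.0],"turn":0.83,"grip":0},{"dp":[-0.155,0.36,0.0],"turn":0.86,"grip":0}]}}

```text
time: 5.7
eef_pos: [0.488, -0.1442, 0.2841]
tcp_rot: [[0.979, -0.205, 0.001], [-0.205, -0.979, 0.0], [0.001, -0.0, -1.0]]
contact_force: [0.2, 0.7, 0.5]
finger_gap: 0.0427
```

```bash
python3 - <<'E'
from go import *
go((.5,-.38,.19,-12))
E
```

```text
t 5.7 p [ 0.488  -0.1442  0.2841] th -11.85 gap 0.0427 F [0.2 0.7 0.5] j [-0.41  0.25 -0.15  1.17  0.    1.37] tilt [ 0.001  0.    -1.   ]
  dp [0.0601, 0.2284, 0.0941] turn 0.0025
```

{"op": "drive_tool", "data": {"deltas": [{"dp":[0.012,0.045,0.0],"turn":0,"grip":0},{"dp":[0.024,0.09,0.0],"turn":0,"grip":0},{"dp":[0.036,0.135,0.0],"turn":0,"grip":0},{"dp":[0.048,0.18,0.02],"turn":0,"grip":0},{"dp":[0.06,0.22,0.05],"turn":0,"grip":0},{"dp":[0.06,0.228,0.09],"turn":0.002,"grip":0},{"dp":[0.06,0.228,0.095],"turn":0.002,"grip":0},{"dp":[0.06,0.228,0.095],"turn":0.002,"grip":0}]}}

```text
time: 6.5
eef_pos: [0.4995, -0.3763, 0.1875]
tcp_rot: [[0.979, -0.205, -0.003], [-0.205, -0.979, 0.003], [-0.004, -0.003, -1.0]]
contact_force: [0.8, 0.4, 0.4]
finger_gap: 0.0427
```

```bash
cat > snap.py <<'E'
from ov import *
import sys
# snap.py tag ; overlay gripper finger boxes + objects
p=np.load("p0.npz");T,S,R=p["T"],p["S"],p["R"]
def frames(tag):
    o={}
    for n in("side","top"):
        o[n]=manip.grab_frame(n)[:,:,::-1].copy();cv2.imwrite(f"pics/{n}_{tag}.png",o[n])
    return o
def fingers():
    s=manip.state();Rt=s["tcp_rot"];t=s["eef_pos"];g=s["finger_gap"]/2
    f=lambda X:np.atleast_2d(X)@Rt.T+t
    segs=box([g,-.011,.054-.019],[g+.001,.011,.073])+box([-g-.001,-.011,.035],[-g,.011,.073])
    return segs,f
E
python3 - <<'E'
from snap import *
from go import go
go((.5,-.3816,.113,-12.1))
o=frames("s1");fs,ff=fingers()
for n,(x,y,w,h),k in(("side",(290,220,110,130),4),("top",(390,150,100,110),4)):
    c=crop(o[n],x,y,w,h,k);draw(c,n,SN,lambda X:flat(S,X,.017),(0,255,0),x,y,k);draw(c,n,fs,ff,(255,0,255),x,y,k);cv2.imwrite(f"pics/f1{n}.png",c)
E
```

```text
t 6.5 p [ 0.4995 -0.3763  0.1875] th -11.81 gap 0.0427 F [0.8 0.4 0.4] j [-0.75  0.53  0.02  1.06  0.    1.03] tilt [-0.003  0.003 -1.   ]
  dp [0.0019, 0.0053, 0.0745] turn 0.005
```

View pics/f1side.png

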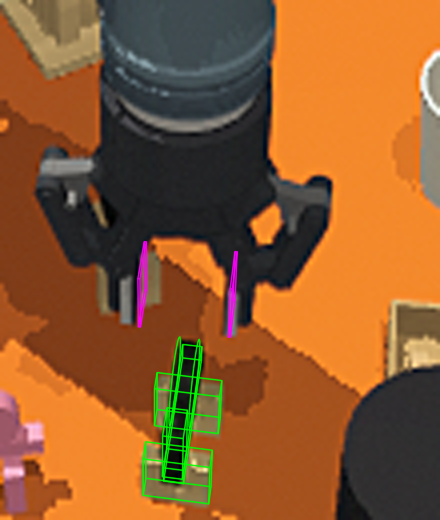

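View pics/f1top.png

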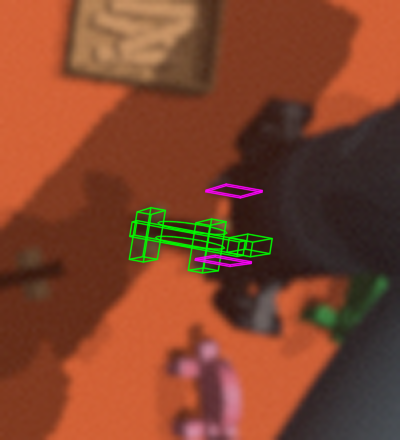

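{"op": "drive_tool", "data": {"deltas": [{"dp":[0.001,0.003,0.025],"turn":0.005,"grip":0},{"dp":[0.002,0.005,0.05],"turn":0.005,"grip":0},{"dp":[0.002,0.005,0.07],"turn":0.005,"grip":0},{"dp":[0.002,0.005,0.0745],"turn":0.005,"grip":0},{"dp":[0.002,0.005,0.0745],"turn":0.005,"grip":-1},{"dp":[0.002,0.005,0.0745],"turn":0.005,"grip":-1},{"dp":[0.002,0.005,0.0745],"turn":0.005,"grip":-1},{"dp":[0.002,0.005,0.0745],"turn":0.005,"grip":-1}], "force": 30}}

```text
time: 7.4
eef_pos: [0.5026, -0.3834, 0.1166]
tcp_rot: [[0.978, -0.209, 0.003], [-0.209, -0.978, -0.002], [0.003, 0.001, -1.0]]
contact_force: [-0.1, 2.1, 7.2]
finger_gap: 0.0097
```

```bash
python3 - <<'E'
from snap import *
from go import go
go()
o=frames("s2");fs,ff=fingers()
for n,(x,y,w,h),k in(("side",(290,230,90,120),4.5),):
    c=crop(o[n],x,y,w,h,k);draw(c,n,fs,ff,(255,0,255),x,y,k);cv2.imwrite(f"pics/f2{n}.png",c)
E
```

```text
t 7.4 p [ 0.5026 -0.3834  0.1166] th -12.07 gap 0.0097 F [-0.1  2.1  7.2] j [-0.75  0.6  -0.06  0.91  0.    1.03] tilt [ 0.003 -0.002 -1.   ]
```

View pics/f2side.png

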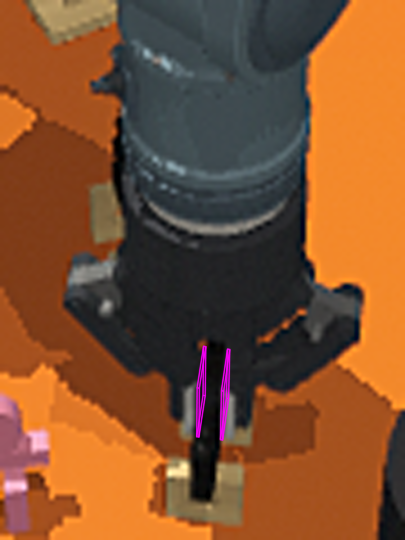

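{"op": "drive_tool", "data": {"deltas": [{"dp":[0,0,-0.03],"turn":0,"grip":-1},{"dp":[0,0,-0.07],"turn":0,"grip":-1},{"dp":[0,0,-0.11],"turn":0,"grip":-1},{"dp":[0,0,-0.15],"turn":0,"grip":-1},{"dp":[0,0,-0.18],"turn":-0.05,"grip":-1},{"dp":[-0.02,-0.04,-0.18],"turn":-0.15,"grip":-1},{"dp":[-0.04,-0.08,-0.18],"turn":-0.29,"grip":-1},{"dp":[-0.06,-0.12,-0.18],"turn":-0.43,"grip":-1}], "force": 30}}

```text
time: 8.3
eef_pos: [0.4676, -0.252, 0.2951]
tcp_rot: [[0.975, 0.222, 0.002], [0.222, -0.975, -0.001], [0.001, 0.001, -1.0]]
contact_force: [0.3, 0.7, -0.6]
finger_gap: 0.0095
```

```bash
python3 - <<'E'
from go import *
p=np.load("p0.npz");T=p["T"];u=np.array([np.cos(T[2]),np.sin(T[2])])
q=T[:2]+.12*u
go((q[0],q[1],.28,116.7))
E
```

```text
t 8.3 p [ 0.4676 -0.252   0.2951] th 12.81 gap 0.0095 F [ 0.3  0.7 -0.6] j [-0.61  0.29 -0.07  1.21  0.    0.73] tilt [ 0.002 -0.001 -1.   ]
  dp [-0.0483, -0.1607, 0.0149] turn -1.8131
```

{"op": "drive_tool", "data": {"deltas": [{"dp":[-0.006,-0.02,0],"turn":-0.145,"grip":-1},{"dp":[-0.012,-0.04,0],"turn":-0.29,"grip":-1},{"dp":[-0.018,-0.06,0],"turn":-0.435,"grip":-1},{"dp":[-0.024,-0.08,0],"turn":-0.58,"grip":-1},{"dp":[-0.03,-0.1,0],"turn":-0.725,"grip":-1},{"dp":[-0.036,-0.12,0.003],"turn":-0.87,"grip":-1},{"dp":[-0.042,-0.14,0.008],"turn":-1.015,"grip":-1},{"dp":[-0.048,-0.16,0.015],"turn":-1.16,"grip":-1}]}}

```text
time: 9.1
eef_pos: [0.3861, -0.1066, 0.28]
tcp_rot: [[0.185, 0.983, 0.002], [0.983, -0.185, -0.001], [-0.0, 0.002, -1.0]]
contact_force: [0.6, 0.5, -1.7]
finger_gap: 0.0097
```

{"op": "drive_tool", "data": {"deltas": [{"dp":[0,0,0],"turn":-0.14,"grip":-1},{"dp":[0,0,0],"turn":-0.28,"grip":-1},{"dp":[0,0,0],"turn":-0.42,"grip":-1},{"dp":[0,0,0],"turn":-0.56,"grip":-1},{"dp":[0,0,0],"turn":-0.653,"grip":-1},{"dp":[0,0,0],"turn":-0.653,"grip":-1},{"dp":[0,0,0],"turn":-0.653,"grip":-1},{"dp":[0,0,0],"turn":-0.653,"grip":-1}]}}

```text
time: 9.9
eef_pos: [0.3863, -0.1071, 0.2796]
tcp_rot: [[-0.444, 0.896, 0.0], [0.896, 0.444, -0.0], [-0.0, 0.0, -1.0]]
contact_force: [1.1, -0.5, -0.8]
finger_gap: 0.0103
```

```bash
cat > look.py <<'E'
from snap import *
from go import go
import sys
def snailg(tilt=0,dx=0,dz=0):
    # snail in grip: G at (.004,0,.042) snail; snail x axis horizontally = tool -? (yaw = th+90)
    s=manip.state();Rt=s["tcp_rot"];G=s["eef_pos"]+.054*Rt[:,2]
    th=np.arctan2(Rt[1,0],Rt[0,0]);a=np.radians(tilt)
    A=np.array([[np.cos(a),0,-np.sin(a)],[0,1,0],[np.sin(a),0,np.cos(a)]])
    return lambda X:((np.atleast_2d(X)-[.004+dx,0,.042+dz])@A.T)@Rz(th+np.pi/2).T+G
def shot(tag,sw=(260,110,110,130),tw=(280,170,80,90),snail=None,k=5,rod=None):
    o=frames(tag);fs,ff=fingers()
    out=[]
    for n,w in(("side",sw),("top",tw)):
        x,y,ww,h=w;c=crop(o[n],x,y,ww,h,k)
        draw(c,n,TR,lambda X:trk(T,X),(255,0,0),x,y,k)
        if snail: draw(c,n,SN,snail,(0,255,0),x,y,k)
        if rod: draw(c,n,RD,rod,(0,255,0),x,y,k)
        draw(c,n,fs,ff,(255,0,255),x,y,k);cv2.imwrite(f"pics/L{tag}{n}.png",c)
E
python3 - <<'E'
from look import *
go()
shot("a",snail=snailg(),sw=(240,100,130,130),k=4.5)
E
```

```text
t 9.9 p [ 0.3863 -0.1071  0.2796] th 116.35 gap 0.0103 F [ 1.1 -0.5 -0.8] j [-0.43  0.04 -0.41  1.12  0.   -0.89] tilt [ 0. -0. -1.]
```

View pics/Laside.png

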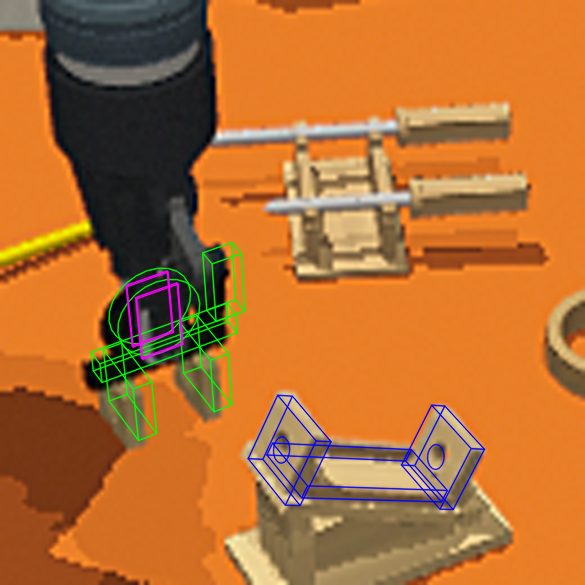

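View pics/Latop.png

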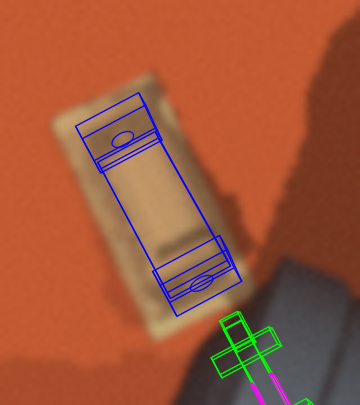

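```bash
python3 - <<'E'
from fit import *
p=np.load("p0.npz");T=p["T"]
c=np.array([[55,120],[155,75],[250,290],[155,335]])/4.5+[280,170]-.5
M=np.array([[-.075,-.035,.012],[-.075,.035,.012],[.075,.035,.012],[.075,-.035,.012]])
# order guess: TL,TR,BR,BL ; lower end (x=-) is at top of picture
for perm in ([0,1,2,3],[1,0,3,2]):
    obs=[("top",c[i],(lambda m:lambda q:flat(q,m,0))(M[perm[i]])) for i in range(4)]
    q,r=fit(obs,T.copy());print(q.round(4),np.degrees(q[2]).round(1),r.round(1).tolist())
# side only: hole centers & base corners measured from overlay
E
python3 - <<'E'
import cv2
a=cv2.imread('pics/side0.png')
c=cv2.resize(a[180:240,285:360],None,fx=8,fy=8,interpolation=cv2.INTER_CUBIC);cv2.imwrite('pics/sz.png',c)
b=cv2.imread('pics/top0.png')
c=cv2.resize(b[180:250,285:345],None,fx=8,fy=8,interpolation=cv2.INTER_CUBIC);cv2.imwrite('pics/tz.png',c)
E
```

```text
[ 0.4942 -0.0499  3.5467] 203.2 [[-0.6, -0.5], [0.0, -0.9], [1.6, 0.4], [-0.3, 1.0]]
[ 0.4943 -0.0504  2.6897] 154.1 [[44.8, -0.6], [-0.3, -0.9], [-43.9, 0.5], [0.3, 1.0]]
```

View pics/sz.png

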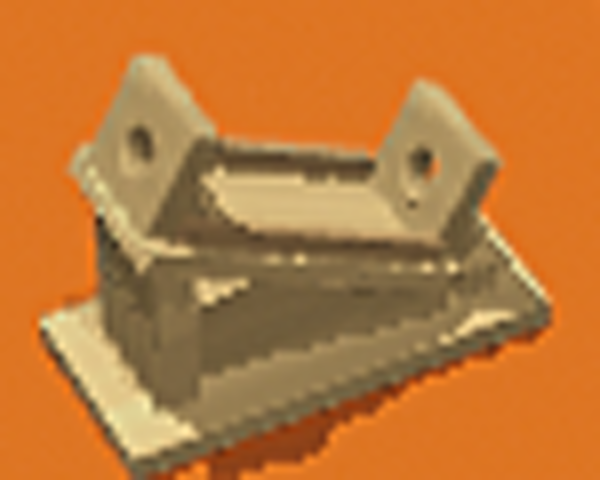

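View pics/tz.png

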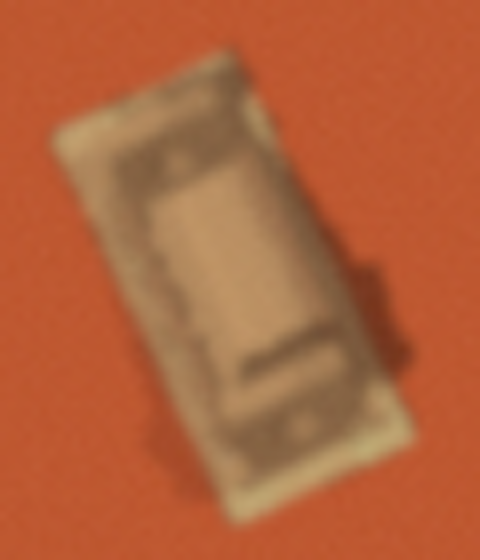

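```bash
cat > tf.py <<'E'
from fit import *
p=np.load("p0.npz");T=p["T"]
B=lambda x,y,z=.012:(lambda q:flat(q,[x,y,z],0))
H=lambda x,y,z:(lambda q:trk(q,[x,y,z]))
o=np.array([285,180])
S=lambda x,y:np.array([x,y])/8+o-.5
side=[(S(140,147),H(.06,0,0),'uh'),(S(423,163),H(-.05,0,0),'lh'),(S(550,305),None,'bR'),(S(42,320),None,'bL'),(S(135,457),None,'bB')]
top=[(S(55,135),'tl'),(S(235,52),'tr'),(S(413,437),'br'),(S(240,520),'bl')]
obs=[]
def nb(cam,px):
    c=[(x,y) for x in(-.075,.075) for y in(-.035,.035)]
    d=[np.linalg.norm(proj(cam,flat(T,[x,y,.012],0))[0]-px) for x,y in c];return c[int(np.argmin(d))]
os=[("side",px,f if f else B(*nb("side",px))) for px,f,_ in side]
ot=[("top",px,B(*nb("top",px))) for px,_ in top]+[("top",S(178,163),H(-.05,0,0.0)),("top",S(300,425),H(.06,0,0))][:0]
for nm,ob in(("side",os),("top",ot),("both",os+ot)):
    q,r=fit(ob,T.copy());print(nm,q.round(4),np.degrees(q[2]).round(2),r.round(1).tolist())
E
python3 tf.py
```

```text
side [ 0.4935 -0.0504  3.5564] 203.76 [[-0.0, 0.4], [-0.2, 1.1], [0.8, -1.0], [-0.3, -0.6], [-0.1, 0.1]]
top [ 0.4937 -0.0504  3.5569] 203.8 [[-0.3, -0.2], [-0.0, -0.5], [0.9, 0.1], [-0.4, 0.7]]
both [ 0.4935 -0.0504  3.5566] 203.78 [[-0.0, 0.4], [-0.2, 1.1], [0.8, -1.0], [-0.3, -0.6], [-0.0, 0.1], [-0.3, -0.2], [-0.0, -0.5], [0.9, 0.2], [-0.4, 0.7]]
```

```bash
cat > upd.py <<'E'
import numpy as np
p=dict(np.load("p0.npz"));p["T"]=np.array([.4936,-.0504,np.radians(203.78)]);np.savez("p0.npz",**p)
E
python3 upd.py; cat >> go.py <<'E'
T=np.load("p0.npz")["T"];u=np.array([np.cos(T[2]),np.sin(T[2])]);w=np.array([-u[1],u[0]])
def tk(h,v,lat=0,gz=.054,th=113.78):
    "TCP target for grasp point at horizontal h uphill, v above track origin"
    q=T[:2]+h*u+lat*w
    return (q[0],q[1],.075+v+gz,th)
E
python3 - <<'E'
from go import *
go(tk(.085,.1002),tk(.0691,.1002),tk(.055,.105),tk(.041,.106),tk(.037,.1062))
E
```

```text
t 10.0 p [ 0.3863 -0.1071  0.2795] th 116.38 gap 0.0097 F [ 0.   0.4 -0.6] j [-0.43  0.04 -0.41  1.12  0.   -0.89] tilt [ 0. -0. -1.]
  dp [0.007, 0.0364, 0.0503] turn 0.0454
  dp [0.0063, 0.0523, 0.0503] turn 0.0454
  dp [0.0056, 0.0664, 0.0455] turn 0.0454
  dp [0.005, 0.0804, 0.0445] turn 0.0454
  dp [0.0048, 0.0844, 0.0443] turn 0.0454
```

{"op": "drive_tool", "data": {"deltas": [{"dp":[0.003,0.015,0.015],"turn":0.045,"grip":-1},{"dp":[0.006,0.03,0.03],"turn":0.0454,"grip":-1},{"dp":[0.007,0.0364,0.045],"turn":0.0454,"grip":-1},{"dp":[0.007,0.0364,0.0503],"turn":0.0454,"grip":-1},{"dp":[0.007,0.0364,0.0503],"turn":0.0454,"grip":-1},{"dp":[0.007,0.0364,0.0503],"turn":0.0454,"grip":-1},{"dp":[0.007,0.0364,0.0503],"turn":0.0454,"grip":-1},{"dp":[0.007,0.0364,0.0503],"turn":0.0454,"grip":-1}], "force": 20}}

```text
time: 10.8
eef_pos: [0.416, -0.085, 0.2298]
tcp_rot: [[-0.403, 0.915, 0.001], [0.915, 0.403, -0.0], [-0.001, 0.001, -1.0]]
contact_force: [-0.6, 0.4, -1.6]
finger_gap: 0.0096
```

```bash
python3 - <<'E'
from look import *
from go import *
go(tk(.0691,.1002),tk(.055,.105),tk(.041,.106),tk(.037,.1062))
shot("b",snail=snailg(0,-.004,.0035),sw=(260,115,100,105),k=5.5)
E
```

```text
t 10.8 p [ 0.416  -0.085   0.2298] th 113.79 gap 0.0096 F [-0.6  0.4 -1.6] j [-0.35  0.12 -0.46  0.99  0.   -0.77] tilt [ 0.001 -0.    -1.   ]
  dp [0.0004, 0.0158, 0.0006] turn 0.0002
  dp [0.0003, 0.0299, -0.0042] turn 0.0002
  dp [0.0003, 0.0439, -0.0052] turn 0.0002
  dp [0.0003, 0.0479, -0.0054] turn 0.0002
```

View pics/Lbside.png

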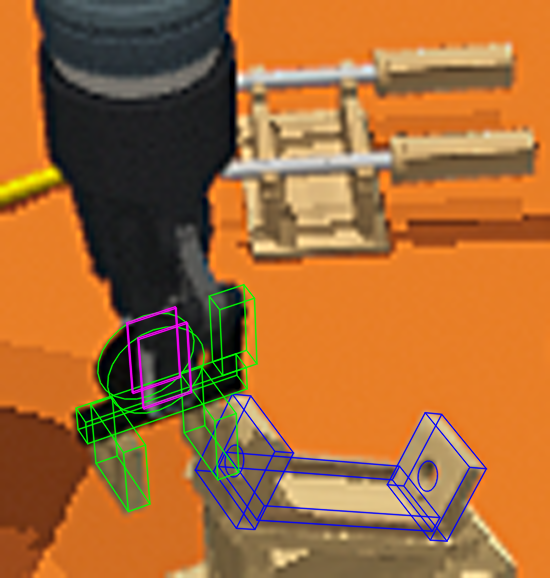

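{"op": "drive_tool", "data": {"deltas": [{"dp":[0,0.008,0],"turn":0,"grip":-1},{"dp":[0,0.016,0],"turn":0,"grip":-1},{"dp":[0,0.023,-0.003],"turn":0,"grip":-1},{"dp":[0,0.03,-0.0045],"turn":0,"grip":-1},{"dp":[0,0.037,-0.005],"turn":0,"grip":-1},{"dp":[0,0.043,-0.0055],"turn":0,"grip":-1},{"dp":[0,0.046,-0.0055],"turn":0,"grip":-1},{"dp":[0,0.046,-0.0055],"turn":0,"grip":-1}], "force": 20}}

```text
time: 11.7
eef_pos: [0.457, -0.066, 0.2338]
tcp_rot: [[-0.404, 0.915, -0.004], [0.915, 0.404, -0.001], [0.001, -0.004, -1.0]]
contact_force: [-4.5, -2.0, -0.8]
finger_gap: 0.0096
```

```bash
python3 - <<'E'
from look import *
from go import *
go()
shot("c",snail=snailg(28,-.004,.0035),sw=(260,115,100,105),k=5.5)
E
```

```text
t 11.7 p [ 0.457  -0.066   0.2338] th 113.84 gap 0.0096 F [-4.5 -2.  -0.8] j [-0.28  0.19 -0.36  1.02 -0.   -0.7 ] tilt [-0.004 -0.001 -1.   ]
```

View pics/Lcside.png

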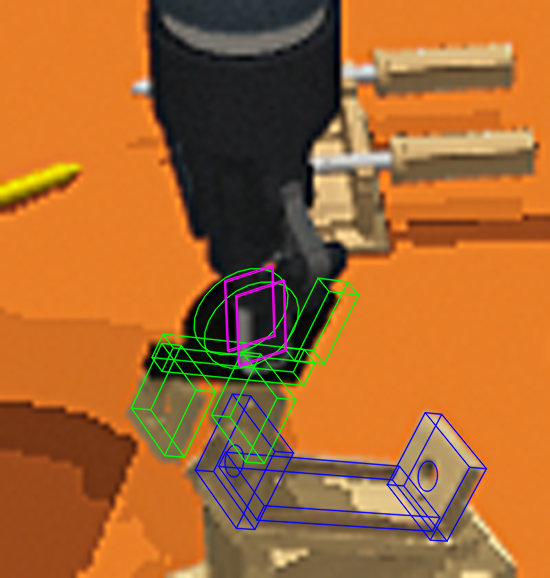

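```bash
python3 - <<'E'
from go import *
go(tk(.039,.136),tk(-.0466,.136),tk(-.0466,.0834))
E
```

```text
t 11.8 p [ 0.457 -0.066  0.234] th 113.83 gap 0.0098 F [-5.2 -2.4 -0.7] j [-0.28  0.19 -0.36  1.02 -0.   -0.7 ] tilt [-0.003 -0.    -1.   ]
  dp [-0.0004, 0.0007, -0.031] turn 0.0008
  dp [-0.0005, 0.0863, -0.0312] turn 0.0008
  dp [-0.0006, 0.0864, 0.0214] turn 0.0008
```

{"op": "drive_tool", "data": {"deltas": [{"dp":[0,-0.004,0],"turn":0,"grip":-1},{"dp":[0,-0.004,-0.025],"turn":0,"grip":-1},{"dp":[0,0.0,-0.04],"turn":0,"grip":-1},{"dp":[0,0.04,-0.04],"turn":0,"grip":-1},{"dp":[0,0.08,-0.04],"turn":0,"grip":-1},{"dp":[0,0.0864,-0.02],"turn":0,"grip":-1},{"dp":[0,0.0864,0.01],"turn":0,"grip":-1},{"dp":[0,0.0864,0.01],"turn":0,"grip":-1}], "force": 25}}

```text
time: 12.6
eef_pos: [0.5357, -0.0303, 0.2216]
tcp_rot: [[-0.404, 0.915, -0.004], [0.915, 0.405, 0.003], [0.004, -0.003, -1.0]]
contact_force: [-1.1, -0.2, -1.1]
finger_gap: 0.0097
```

```bash
python3 - <<'E'
from look import *
from go import *
go(tk(-.0466,.0834),tk(-.0231,.0392))
shot("d",snail=snailg(28,-.004,.0035),sw=(270,125,110,105),k=5.5)
E
```

```text
t 12.6 p [ 0.5357 -0.0303  0.2216] th 113.86 gap 0.0097 F [-1.1 -0.2 -1.1] j [-0.18  0.34 -0.19  1.05  0.   -0.59] tilt [-0.004  0.003 -1.   ]
  dp [-0.0014, -0.0, 0.0092] turn 0.0014
  dp [-0.0016, -0.0234, 0.0534] turn 0.0014
```

View pics/Ldside.png

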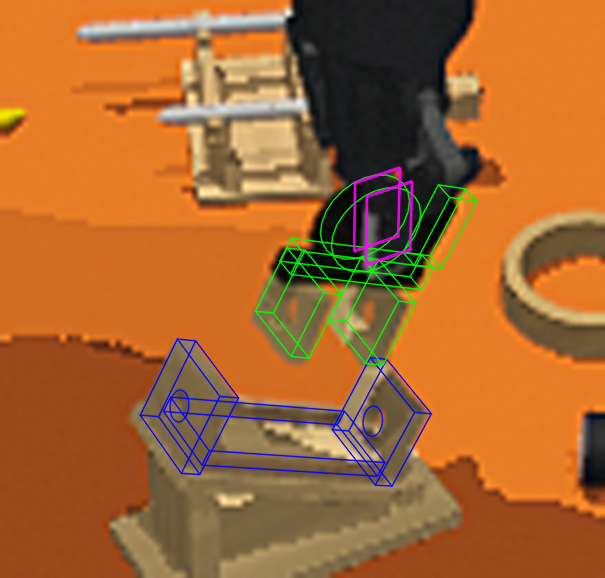

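View pics/Ldtop.png

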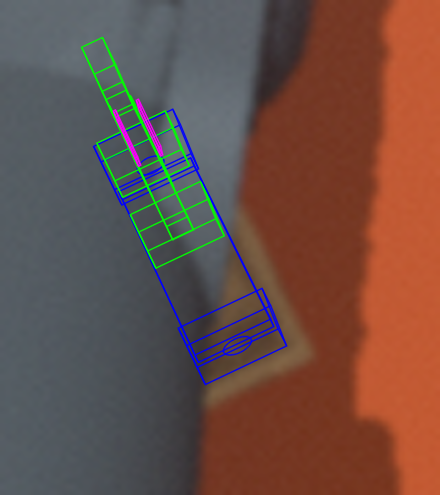

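{"op": "drive_tool", "data": {"deltas": [{"dp":[-0.0014,0,0.009],"turn":0.0014,"grip":-1},{"dp":[-0.0015,-0.005,0.018],"turn":0.0014,"grip":-1},{"dp":[-0.0015,-0.01,0.0275],"turn":0.0014,"grip":-1},{"dp":[-0.0015,-0.015,0.037],"turn":0.0014,"grip":-1},{"dp":[-0.0015,-0.0187,0.0445],"turn":0.0014,"grip":-1},{"dp":[-0.0015,-0.0187,0.0445],"turn":0.0014,"grip":-1},{"dp":[-0.0015,-0.0187,0.0445],"turn":0.0014,"grip":-1},{"dp":[-0.0015,-0.0187,0.0445],"turn":0.0014,"grip":-1}]}}

```text
time: 13.5
eef_pos: [0.5209, -0.0401, 0.1805]
tcp_rot: [[-0.403, 0.915, 0.001], [0.915, 0.403, -0.0], [-0.001, 0.001, -1.0]]
contact_force: [-0.1, 0.2, 0.1]
finger_gap: 0.0097
```

```bash
python3 - <<'E'
from look import *
from go import *
go(tk(-.0231,.0392),tk(-.0219,.037))
shot("e",snail=snailg(27,-.006,.0035),sw=(270,135,110,105),k=5.5)
E
```

```text
t 13.5 p [ 0.5209 -0.0401  0.1805] th 113.74 gap 0.0097 F [-0.1  0.2  0.1] j [-0.2   0.34 -0.3   0.93  0.   -0.61] tilt [ 0.001 -0.    -1.   ]
  dp [0.0016, -0.0061, 0.0123] turn -0.0006
  dp [0.0016, -0.0073, 0.0145] turn -0.0006
```

View pics/Leside.png

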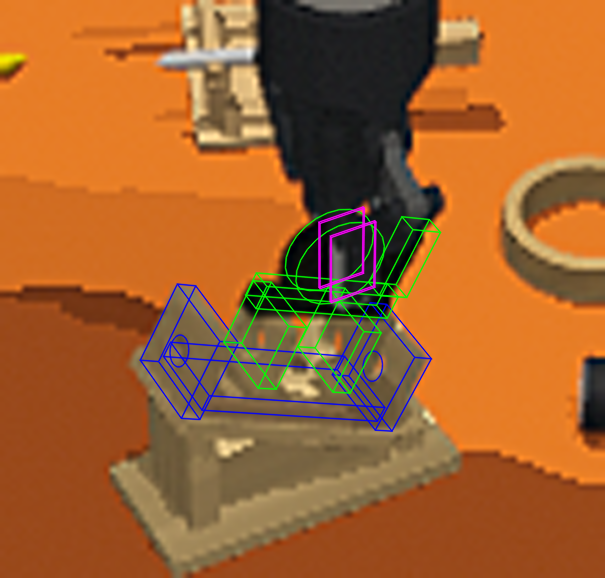

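{"op": "drive_tool", "data": {"deltas": [{"dp":[0.0015,0,0],"turn":0,"grip":-1},{"dp":[0.0015,-0.001,0.002],"turn":0,"grip":-1},{"dp":[0.0015,-0.002,0.004],"turn":0,"grip":-1},{"dp":[0.0015,-0.003,0.006],"turn":0,"grip":-1},{"dp":[0.0015,-0.004,0.008],"turn":0,"grip":-1},{"dp":[0.0015,-0.005,0.01],"turn":0,"grip":-1},{"dp":[0.0015,-0.005,0.01],"turn":0,"grip":-1},{"dp":[0.0015,-0.005,0.01],"turn":0,"grip":-1}]}}

```text
time: 14.4
eef_pos: [0.5157, -0.0406, 0.1705]
tcp_rot: [[-0.403, 0.915, 0.001], [0.915, 0.403, 0.0], [-0.0, 0.001, -1.0]]
contact_force: [-0.2, 1.3, 2.5]
finger_gap: 0.0094
```

```bash
python3 - <<'E'
from look import *
from go import *
go(tk(-.0231,.0392),tk(-.0219,.037))
shot("f",snail=snailg(27,-.006,.0035),sw=(270,135,110,105),k=5.5)
E
```

```text
t 14.4 p [ 0.5157 -0.0406  0.1705] th 113.75 gap 0.0094 F [-0.2  1.3  2.5] j [-0.2   0.34 -0.33  0.9   0.   -0.62] tilt [ 0.001  0.    -1.   ]
  dp [-0.0, -0.0011, 0.0023] turn -0.0006
  dp [-0.0, -0.0023, 0.0045] turn -0.0006
```

View pics/Lfside.png

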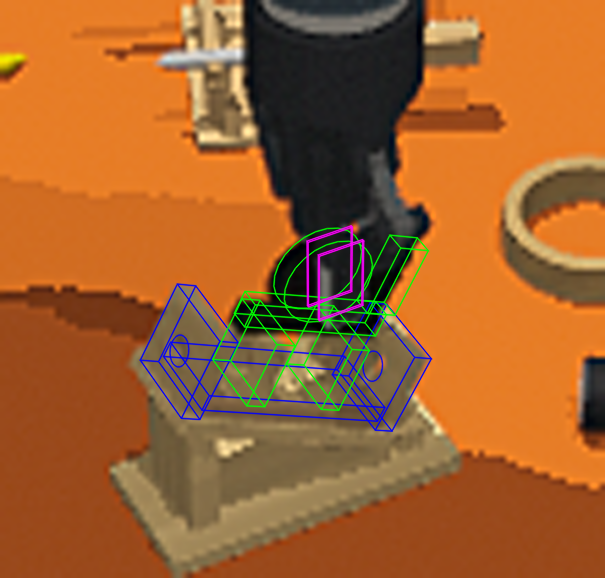

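{"op": "drive_tool", "data": {"deltas": [{"dp":[0,-0.0005,0.001],"turn":0,"grip":-1},{"dp":[0,-0.001,0.002],"turn":0,"grip":-1},{"dp":[0,-0.001,0.003],"turn":0,"grip":-1},{"dp":[0,-0.001,0.003],"turn":0,"grip":-1},{"dp":[0,-0.001,0.003],"turn":0,"grip":-1},{"dp":[0,-0.001,0.003],"turn":0,"grip":-1},{"dp":[0,-0.001,0.003],"turn":0,"grip":-1},{"dp":[0,-0.001,0.003],"turn":0,"grip":-1}]}}

```text
time: 15.3
eef_pos: [0.5165, -0.0404, 0.169]
tcp_rot: [[-0.403, 0.915, 0.006], [0.915, 0.403, 0.002], [-0.0, 0.006, -1.0]]
contact_force: [2.4, 5.8, 10.5]
finger_gap: 0.0095
```

```bash
python3 - <<'E'
from look import *
from go import *
go(tk(-.0231,.0392),tk(-.0219,.037))
shot("g",snail=None,sw=(280,140,90,90),k=6.5)
E
```

```text
t 15.3 p [ 0.5165 -0.0404  0.169 ] th 113.77 gap 0.0095 F [ 2.4  5.8 10.5] j [-0.2   0.34 -0.33  0.89  0.   -0.62] tilt [ 0.006  0.002 -1.   ]
  dp [0.0001, -0.0019, 0.0007] turn -0.0001
  dp [0.0001, -0.0031, 0.0029] turn -0.0001
```

View pics/Lgside.png

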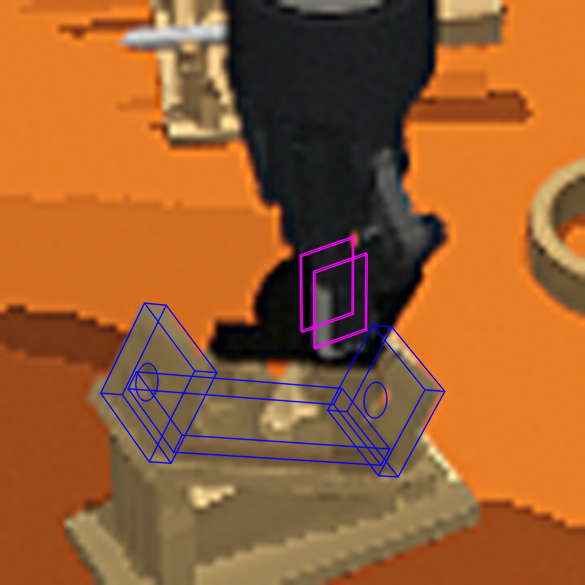

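{"op": "drive_tool", "data": {"deltas": [{"dp":[0.001,-0.0005,0],"turn":0,"grip":-1},{"dp":[0.0015,-0.0005,0],"turn":0,"grip":-1},{"dp":[0.0015,-0.0005,0],"turn":0,"grip":-1},{"dp":[0.0015,-0.0005,0],"turn":0,"grip":-1},{"dp":[0.0015,-0.0005,0],"turn":0,"grip":-1},{"dp":[0.0015,-0.0005,0],"turn":0,"grip":-1},{"dp":[0.0015,-0.0005,0],"turn":0,"grip":-1},{"dp":[0.0015,-0.0005,0],"turn":0,"grip":-1}]}}

```text
time: 16.2
eef_pos: [0.5162, -0.0401, 0.1691]
tcp_rot: [[-0.403, 0.915, 0.007], [0.915, 0.403, -0.0], [-0.003, 0.006, -1.0]]
contact_force: [4.4, 2.4, 7.6]
finger_gap: 0.0097
```

```bash
python3 - <<'E'
from go import *
go(tk(-.0231,.0392),tk(-.0219,.037))
s=manip.state();print(s["tcp_rot"].T@s["contact_force"],s["torque"])
E
```

```text
t 16.2 p [ 0.5162 -0.0401  0.1691] th 113.76 gap 0.0097 F [4.4 2.4 7.6] j [-0.2   0.34 -0.34  0.89  0.   -0.62] tilt [ 0.007 -0.    -1.   ]
  dp [-0.0003, -0.0018, 0.0009] turn -0.0003
  dp [-0.0003, -0.003, 0.0031] turn -0.0003
[ 0.45120789  5.01474763 -7.53951339] [ 0.35471614 -0.49091696 -0.01300293]
```

{"op": "drive_tool", "data": {"deltas": [{"dp":[0,0,-0.001],"turn":0,"grip":-0.7},{"dp":[0,0,-0.001],"turn":0,"grip":-0.65},{"dp":[0,0,-0.001],"turn":0,"grip":-0.6},{"dp":[0,0,-0.001],"turn":0,"grip":-0.55},{"dp":[0,0,-0.001],"turn":0,"grip":-0.5},{"dp":[0,0,-0.001],"turn":0,"grip":-0.45},{"dp":[0,0,-0.001],"turn":0,"grip":-0.4},{"dp":[0,0,-0.001],"turn":0,"grip":-0.4}]}}

```text
time: 17.0
eef_pos: [0.5132, -0.0399, 0.168]
tcp_rot: [[-0.403, 0.915, -0.0], [0.915, 0.403, 0.0], [0.0, -0.0, -1.0]]
contact_force: [0.1, 0.4, 0.4]
finger_gap: 0.0255
```

```bash
python3 - <<'E'
from look import *
from go import *
go()
shot("h",snail=None,sw=(280,140,90,90),k=6.5)
E
```

```text
t 17.0 p [ 0.5132 -0.0399  0.168 ] th 113.74 gap 0.0255 F [0.1 0.4 0.4] j [-0.2   0.34 -0.34  0.89  0.   -0.62] tilt [-0.  0. -1.]
```

View pics/Lhside.png

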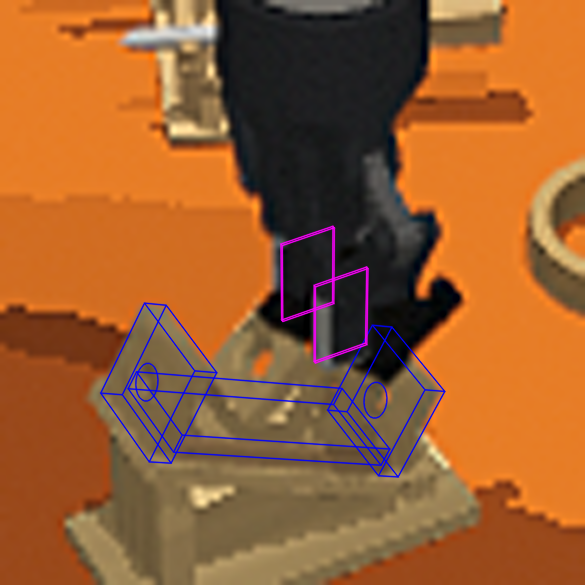

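{"op": "drive_tool", "data": {"deltas": [{"dp":[0,0,-0.02],"turn":0,"grip":-0.4},{"dp":[0,0,-0.05],"turn":0,"grip":-0.4},{"dp":[0,0,-0.09],"turn":0,"grip":-0.4},{"dp":[0,-0.04,-0.12],"turn":0,"grip":-0.4},{"dp":[0.04,-0.06,-0.13],"turn":0,"grip":-0.4},{"dp":[0.08,-0.06,-0.13],"turn":0,"grip":-0.4},{"dp":[0.12,-0.06,-0.13],"turn":0,"grip":-0.4},{"dp":[0.16,-0.06,-0.13],"turn":0,"grip":-0.4}]}}

```text
time: 17.9
eef_pos: [0.3931, 0.0833, 0.2985]
tcp_rot: [[-0.402, 0.916, 0.001], [0.916, 0.402, 0.0], [-0.0, 0.001, -1.0]]
contact_force: [0.4, 0.7, 0.6]
finger_gap: 0.0257
```

```bash
python3 - <<'E'
from look import *
from go import *
go()
sn=lambda X:trk(T,np.atleast_2d(X)+[-.013,0,0])
shot("i",snail=None,sw=(280,160,80,80),k=7)
E
```

```text
t 17.9 p [0.3931 0.0833 0.2985] th 113.67 gap 0.0257 F [0.4 0.7 0.6] j [ 0.05  0.03 -0.37  1.17  0.   -0.36] tilt [ 0.001  0.    -1.   ]
```

View pics/Liside.png

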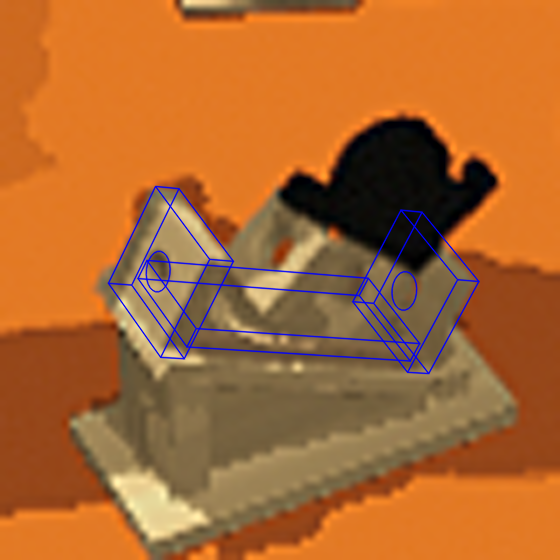

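View pics/Litop.png

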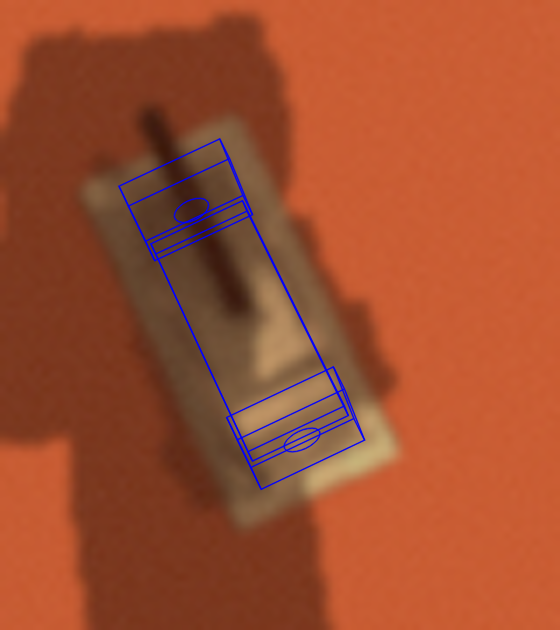

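```bash
python3 - <<'E'
from snap import *
for tag,x0,tl in(("j",-.013,0),("k",-.013,8)):
  a=np.radians(tl);A=np.array([[np.cos(a),0,-np.sin(a)],[0,1,0],[np.sin(a),0,np.cos(a)]])
  sn=lambda X:trk(T,np.atleast_2d(X)@A.T+[x0,0,0])
  out=[]
  for n,(x,y,w,h) in(("side",(285,165,75,75)),("top",(285,180,60,75))):
    im=cv2.imread(f"pics/{n}_i.png");k=6;c=crop(im,x,y,w,h,k)
    draw(c,n,SN,sn,(0,255,0),x,y,k);out.append(c)
  cv2.imwrite(f"pics/S{tag}.png",np.hstack(out))
E
```

```text
(no output)
```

View pics/Sj.png

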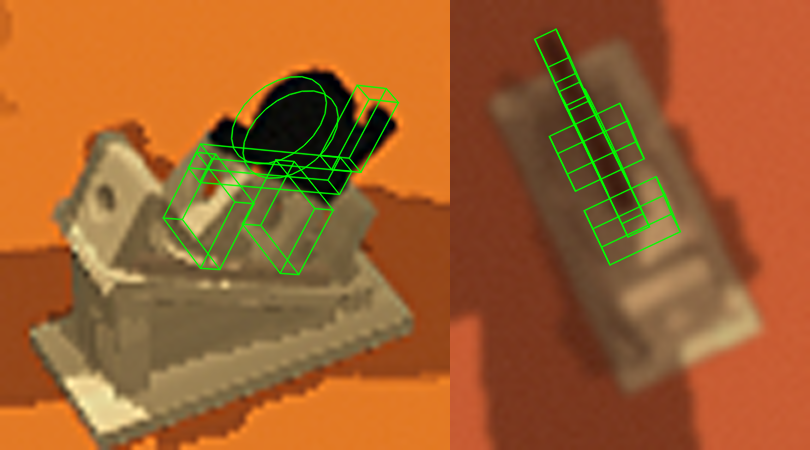

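```bash
python3 - <<'E'
from snap import *
im=cv2.imread("pics/side_i.png");c=crop(im,300,168,55,55,11);cv2.imwrite("pics/zz1.png",c)
E
```

```text
(no output)
```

View pics/zz1.png

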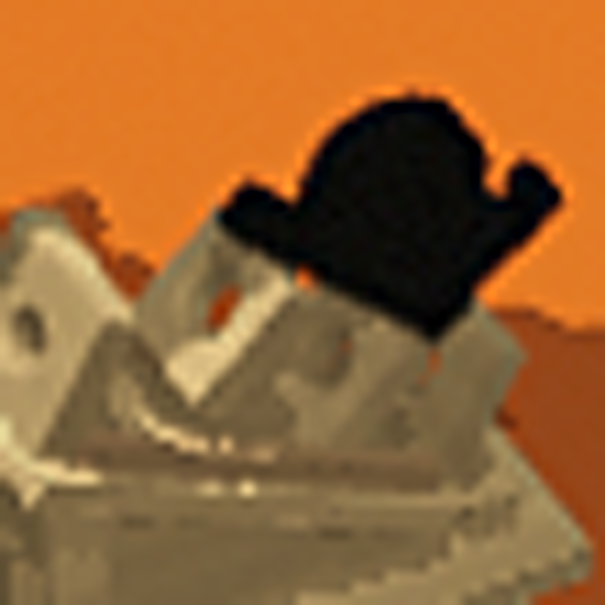

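```bash
cat > sf.py <<'E'
from snap import *
from scipy.spatial.transform import Rotation as Ro
from scipy.optimize import least_squares
P=lambda x,y:np.array([x,y])/11+[300,168]-.5
pts=[(P(220,215),(.037,0,.017)),(P(245,187),(.037,0,.029)),(P(435,338),(-.037,0,.017)),(P(560,195),(-.042,0,.063)),(P(525,160),(-.030,0,.066)),(P(415,95),None)]
def mk(q): 
    A=Ro.from_euler("yxz",[-q[3],q[4],q[5]]).as_matrix()
    return lambda X:trk(T,np.atleast_2d(X)@A.T+q[:3])
def res(q):
    f=mk(q);r=[]
    for px,X in pts:
        if X is None:
            t=np.linspace(0,2*np.pi,60);C=np.c_[.004+.022*np.cos(t),0*t,.044+.022*np.sin(t)]
            pr=proj("side",f(C));r+=[pr[:,1].min()-px[1]]
        else: r+=list(proj("side",f(X))[0]-px)
    return np.array(r+list(np.array([q[1]/.002,q[4]/.05,q[5]/.05])))
for x0 in(-.013,0):
  q=least_squares(res,[x0,0,0,.2,0,0]).x
  print("xyz",q[:3].round(4),"pitch/roll/yaw",np.degrees(q[3:]).round(1),res(q).round(1))
out=[]
for n,(x,y,w,h) in(("side",(285,165,75,75)),("top",(285,180,60,75))):
    im=cv2.imread(f"pics/{n}_i.png");k=6;c=crop(im,x,y,w,h,k)
    draw(c,n,SN,mk(q),(0,255,0),x,y,k);out.append(c)
cv2.imwrite("pics/Sl.png",np.hstack(out))
E
python3 sf.py
```

```text
xyz [-0.0057 -0.0001  0.0054] pitch/roll/yaw [18.1  2.2 -1.2] [-0.4  0.8  0.4 -0.4 -1.3 -0.4  0.1 -0.5  1.2  0.1  0.4 -0.   0.8 -0.4]
xyz [-0.0057 -0.0001  0.0054] pitch/roll/yaw [18.1  2.2 -1.2] [-0.4  0.8  0.4 -0.4 -1.3 -0.4  0.1 -0.5  1.2  0.1  0.4 -0.   0.8 -0.4]
```

View pics/Sl.png

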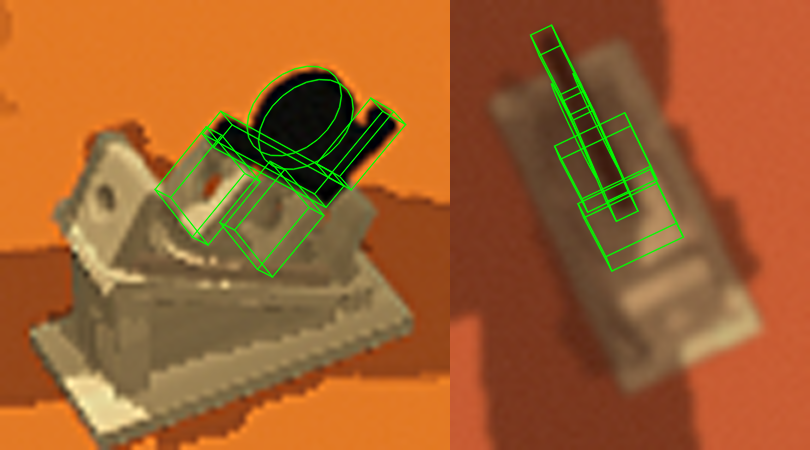

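```bash
python3 - <<'E'
from go import *
go(tk(-.0061,.12),tk(-.0061,.054))
E
```

```text
t 18.0 p [0.3916 0.0853 0.2982] th 114.08 gap 0.0258 F [ 0.1 -0.1 -0.8] j [ 0.05  0.03 -0.37  1.17  0.   -0.37] tilt [-0.001  0.001 -1.   ]
  dp [-0.1656, 0.0439, 0.049] turn 0.0052
  dp [-0.1657, 0.0439, 0.115] turn 0.0052
```

{"op": "drive_tool", "data": {"deltas": [{"dp":[-0.04,0.01,0],"turn":0.005,"grip":-0.4},{"dp":[-0.08,0.02,0],"turn":0.005,"grip":-0.4},{"dp":[-0.12,0.03,0.01],"turn":0.005,"grip":-0.4},{"dp":[-0.155,0.04,0.03],"turn":0.005,"grip":-0.4},{"dp":[-0.1655,0.044,0.05],"turn":0.005,"grip":-0.4},{"dp":[-0.1655,0.044,0.075],"turn":0.005,"grip":-0.4},{"dp":[-0.1655,0.044,0.085],"turn":0.005,"grip":-0.4},{"dp":[-0.1655,0.044,0.085],"turn":0.005,"grip":-0.4}]}}

```text
time: 18.8
eef_pos: [0.4996, -0.0516, 0.2116]
tcp_rot: [[-0.398, 0.918, -0.004], [0.918, 0.398, 0.001], [0.002, -0.003, -1.0]]
contact_force: [0.4, 1.4, -0.1]
finger_gap: 0.0259
```

```bash
python3 - <<'E'
from look import *
from go import *
go(tk(-.0061,.054))
shot("m",snail=None,sw=(285,140,85,90),k=6.5)
E
```

```text
t 18.8 p [ 0.4996 -0.0516  0.2116] th 113.43 gap 0.0259 F [ 0.4  1.4 -0.1] j [-0.23  0.28 -0.3   0.99 -0.   -0.64] tilt [-0.004  0.001 -1.   ]
  dp [0.0035, 0.0012, 0.0286] turn -0.0061
```

View pics/Lmside.png

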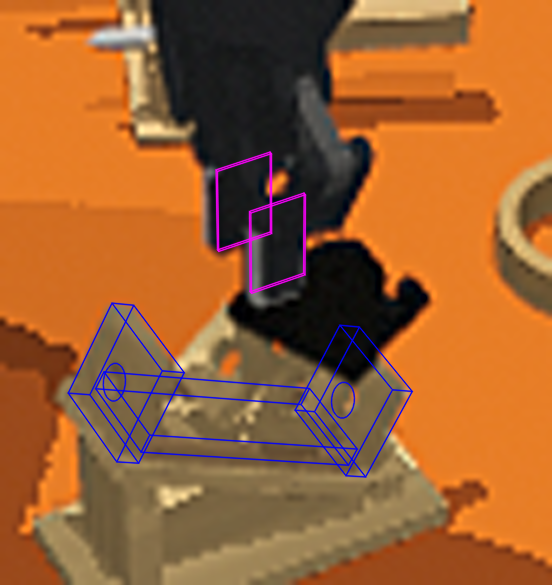

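```bash
python3 - <<'E'
from go import *
go(tk(-.0061,.054))
E
```

```text
t 18.9 p [ 0.5009 -0.0515  0.2138] th 113.47 gap 0.0254 F [ 0.7 -0.  -0.3] j [-0.23  0.28 -0.3   0.99 -0.   -0.64] tilt [ 0.001 -0.    -1.   ]
  dp [0.004, -0.0002, 0.0308] turn -0.0054
```

{"op": "drive_tool", "data": {"deltas": [{"dp":[0.004,0,0.003],"turn":-0.0054,"grip":-0.4},{"dp":[0.004,0,0.012],"turn":-0.0054,"grip":-0.4},{"dp":[0.004,0,0.022],"turn":-0.0054,"grip":-0.4},{"dp":[0.004,0,0.03],"turn":-0.0054,"grip":-0.4},{"dp":[0.004,0,0.0305],"turn":-0.0054,"grip":-0.4},{"dp":[0.004,0,0.0305],"turn":-0.0054,"grip":-1},{"dp":[0.004,0,0.0305],"turn":-0.0054,"grip":-1},{"dp":[0.004,0,0.0305],"turn":-0.0054,"grip":-1}], "force": 20}}

```text
time: 19.7
eef_pos: [0.4994, -0.0478, 0.1828]
tcp_rot: [[-0.403, 0.915, 0.0], [0.915, 0.403, -0.0], [-0.0, 0.0, -1.0]]
contact_force: [-0.6, 0.6, -0.7]
finger_gap: 0.0093
```

```bash
python3 - <<'E'
from look import *
from go import *
shot("n",snail=None,sw=(285,140,85,90),k=6.5)
go(tk(.0015,.0435))
E
```

```text
t 19.8 p [ 0.4994 -0.0478  0.1828] th 113.77 gap 0.0088 F [-0.8  0.2 -0.1] j [-0.22  0.3  -0.35  0.92  0.   -0.64] tilt [ 0. -0. -1.]
  dp [-0.0001, -0.0079, 0.0103] turn -0.0003
```

View pics/Lnside.png

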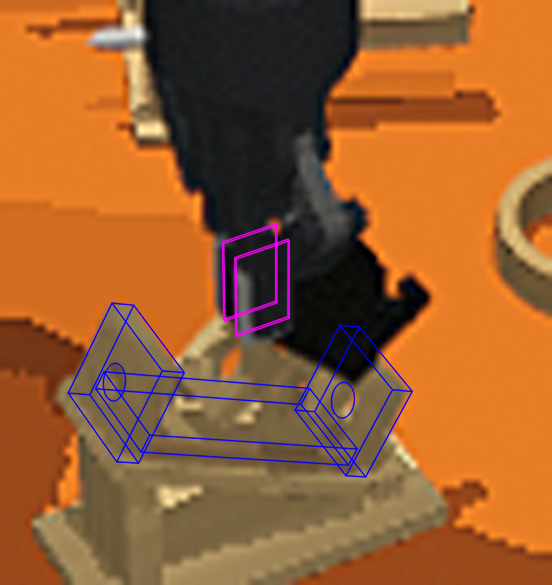

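Gripped at the tail (finger tip at about (262,330) in the crop, snail unmoved). Now press it down flat.

{"op": "drive_tool", "data": {"deltas": [{"dp":[0,-0.001,0.0015],"turn":0,"grip":-1},{"dp":[0,-0.002,0.003],"turn":0,"grip":-1},{"dp":[0,-0.0035,0.0045],"turn":0,"grip":-1},{"dp":[0,-0.0045,0.006],"turn":0,"grip":-1},{"dp":[0,-0.006,0.0075],"turn":0,"grip":-1},{"dp":[0,-0.007,0.009],"turn":0,"grip":-1},{"dp":[0,-0.008,0.0105],"turn":0,"grip":-1},{"dp":[0,-0.008,0.0105],"turn":0,"grip":-1}], "force": 20}}

```text
time: 20.6
eef_pos: [0.4949, -0.0513, 0.1761]
tcp_rot: [[-0.403, 0.915, 0.009], [0.915, 0.403, -0.001], [-0.004, 0.008, -1.0]]
contact_force: [-2.7, 2.4, 21.0]
finger_gap: 0.0096
```

```bash
python3 - <<'E'
from look import *
from go import *
sn=lambda X:trk(T,np.atleast_2d(X)+[-.013,0,0])
shot("p",snail=sn,sw=(285,140,85,90),k=6.5)
go(tk(.0015,.0435))
E
```

```text
t 20.7 p [ 0.495  -0.0512  0.1761] th 113.78 gap 0.0094 F [-3.3  1.6 20.5] j [-0.23  0.3  -0.38  0.89  0.   -0.65] tilt [ 0.009 -0.001 -1.   ]
  dp [0.0013, -0.0024, 0.0036] turn 0.0001
```

View pics/Lpside.png

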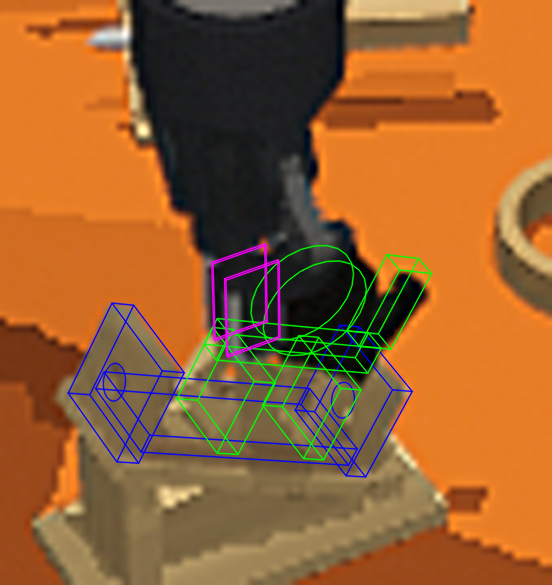

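{"op": "drive_tool", "data": {"deltas": [{"dp":[0,-0.002,0],"turn":0,"grip":-1},{"dp":[0,-0.004,0],"turn":0,"grip":-1},{"dp":[0,-0.006,0],"turn":0,"grip":-1},{"dp":[0,-0.008,-0.001],"turn":0,"grip":-1},{"dp":[0,-0.01,-0.002],"turn":0,"grip":-1},{"dp":[0,-0.012,-0.003],"turn":0,"grip":-1},{"dp":[0,-0.012,-0.003],"turn":0,"grip":-1},{"dp":[0,-0.012,-0.003],"turn":0,"grip":-1}], "force": 20}}

```text
time: 21.5
eef_pos: [0.481, -0.056, 0.1754]
tcp_rot: [[-0.403, 0.915, 0.0], [0.915, 0.403, -0.0], [-0.0, 0.0, -1.0]]
contact_force: [1.3, 1.6, 4.8]
finger_gap: 0.0093
```

```bash
python3 - <<'E'
from look import *
from go import *
sn=lambda X:trk(T,np.atleast_2d(X)+[-.003,0,0])
shot("q",snail=sn,sw=(285,140,85,90),k=6.5)
go(tk(.0015,.0435))
E
```

```text
t 21.6 p [ 0.481  -0.056   0.1754] th 113.76 gap 0.009 F [2.2 0.2 5.8] j [-0.25  0.28 -0.41  0.88 -0.   -0.66] tilt [ 0. -0. -1.]
  dp [0.0, 0.0123, 0.0029] turn -0.0004
```

View pics/Lqside.png

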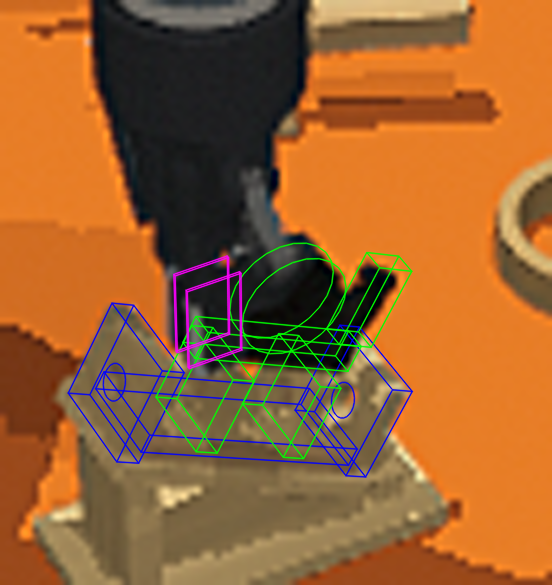

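{"op": "drive_tool", "data": {"deltas": [{"dp":[0,0,0.001],"turn":0,"grip":-1},{"dp":[0,0,0.002],"turn":0,"grip":-1},{"dp":[0,0,0.003],"turn":0,"grip":-1},{"dp":[0,0,0.004],"turn":0,"grip":-1},{"dp":[0,0,0.004],"turn":0,"grip":-1},{"dp":[0,0,0.004],"turn":0,"grip":-1},{"dp":[0,0,0.004],"turn":0,"grip":-1},{"dp":[0,0,0.004],"turn":0,"grip":-1}], "force": 20}}

```text
time: 22.4
eef_pos: [0.482, -0.0561, 0.1733]
tcp_rot: [[-0.403, 0.915, 0.003], [0.915, 0.403, -0.001], [-0.002, 0.003, -1.0]]
contact_force: [-1.8, 1.7, 18.3]
finger_gap: 0.0093
```

```bash
python3 - <<'E'
from look import *
from go import *
sn=lambda X:trk(T,np.atleast_2d(X)+[-.004,0,0])
shot("r",snail=sn,sw=(285,140,85,90),k=6.5)
go(tk(.0015,.0435))
E
```

```text
t 22.5 p [ 0.4821 -0.0561  0.1733] th 113.78 gap 0.009 F [-0.   1.4 17.7] j [-0.25  0.28 -0.41  0.88  0.   -0.66] tilt [ 0.003 -0.001 -1.   ]
  dp [0.0005, 0.0113, 0.0008] turn -0.0001
```

View pics/Lrside.png

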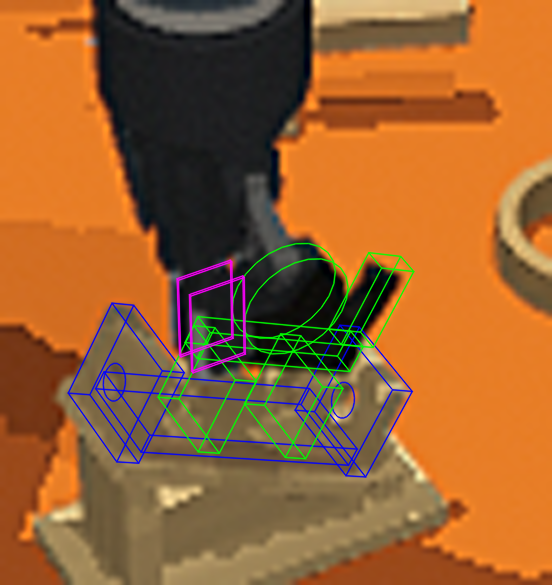

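{"op": "drive_tool", "data": {"deltas": [{"dp":[0,0.0,-0.001],"turn":0,"grip":-1},{"dp":[0,0.0018,0],"turn":0,"grip":-1},{"dp":[0,0.0035,0.001],"turn":0,"grip":-1},{"dp":[0,0.0053,0.002],"turn":0,"grip":-1},{"dp":[0,0.007,0.003],"turn":0,"grip":-1},{"dp":[0,0.0088,0.0038],"turn":0,"grip":-1},{"dp":[0,0.0088,0.0038],"turn":0,"grip":-1},{"dp":[0,0.0088,0.0038],"turn":0,"grip":-1}], "force": 20}}

```text
time: 23.3
eef_pos: [0.49, -0.0528, 0.1688]
tcp_rot: [[-0.403, 0.915, 0.003], [0.915, 0.403, -0.002], [-0.002, 0.002, -1.0]]
contact_force: [1.3, 0.4, 12.8]
finger_gap: 0.0095
```

```bash
python3 - <<'E'
from look import *
from go import *
sn=lambda X:trk(T,np.atleast_2d(X)+[-.013,0,0])
shot("t",snail=sn,sw=(285,140,85,90),k=6.5)
go(tk(.0015,.0435))
s=manip.state();print(s["tcp_rot"].T@s["contact_force"])
im=cv2.imread("pics/side_t.png");cv2.imwrite("pics/zz2.png",crop(im,300,168,55,55,11))
E
```

```text
t 23.4 p [ 0.49   -0.0528  0.1689] th 113.76 gap 0.0091 F [ 0.1 -0.4 13. ] j [-0.24  0.3  -0.4   0.87 -0.   -0.65] tilt [ 0.003 -0.002 -1.   ]
  dp [0.0008, 0.0028, -0.0036] turn -0.0004
[ -0.45655037  -0.02552548 -12.97415887]
```

View pics/Ltside.png

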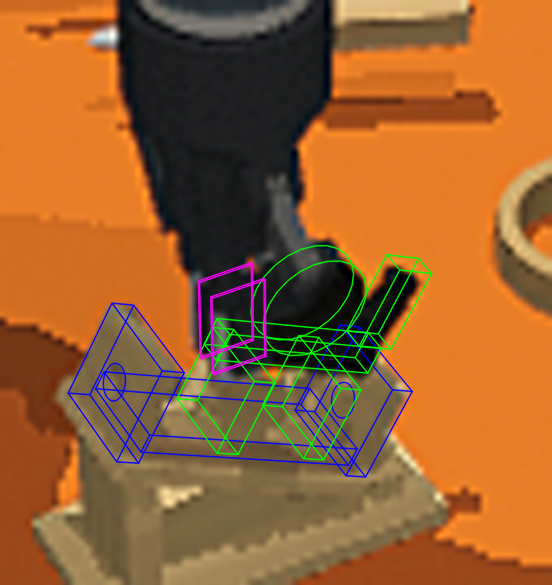

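View pics/zz2.png

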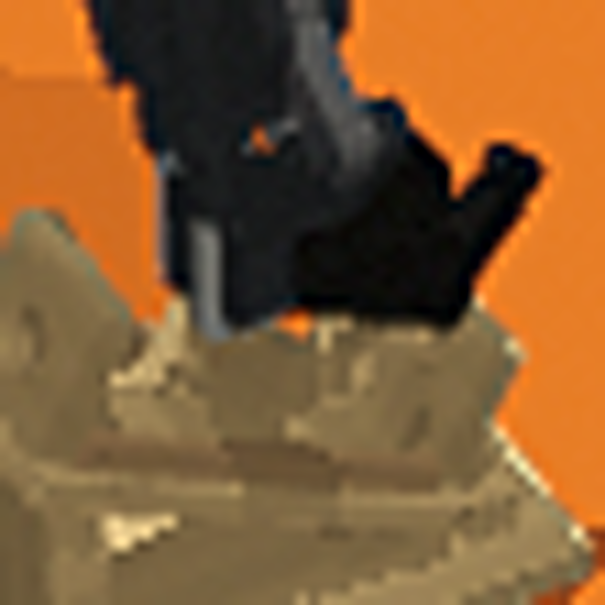

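{"op": "drive_tool", "data": {"deltas": [{"dp":[0,0.001,0.0005],"turn":0,"grip":-1},{"dp":[0,0.002,0.001],"turn":0,"grip":-1},{"dp":[0,0.003,0.0015],"turn":0,"grip":-1},{"dp":[0,0.004,0.002],"turn":0,"grip":-1},{"dp":[0,0.005,0.0025],"turn":0,"grip":-1},{"dp":[0,0.005,0.0025],"turn":0,"grip":-1},{"dp":[0,0.005,0.0025],"turn":0,"grip":-1},{"dp":[0,0.005,0.0025],"turn":0,"grip":-1}], "force": 20}}

```text
time: 24.2
eef_pos: [0.4913, -0.0522, 0.1682]
tcp_rot: [[-0.402, 0.916, -0.003], [0.916, 0.402, -0.007], [-0.005, -0.006, -1.0]]
contact_force: [-14.4, -3.7, 37.7]
finger_gap: 0.0093
```

```bash
python3 - <<'E'
from look import *
from go import *
sn=lambda X:trk(T,np.atleast_2d(X)+[-.013,0,0])
shot("v",snail=sn,sw=(285,140,85,90),k=6.5)
go()
s=manip.state();print(s["tcp_rot"].T@s["contact_force"])
E
```

```text
t 24.3 p [ 0.4912 -0.0522  0.1682] th 113.69 gap 0.0093 F [-14.7  -4.6  37. ] j [-0.23  0.31 -0.39  0.88 -0.01 -0.64] tilt [-0.003 -0.007 -1.   ]
[  1.52733718 -15.49482784 -36.92267413]
```

View pics/Lvside.png

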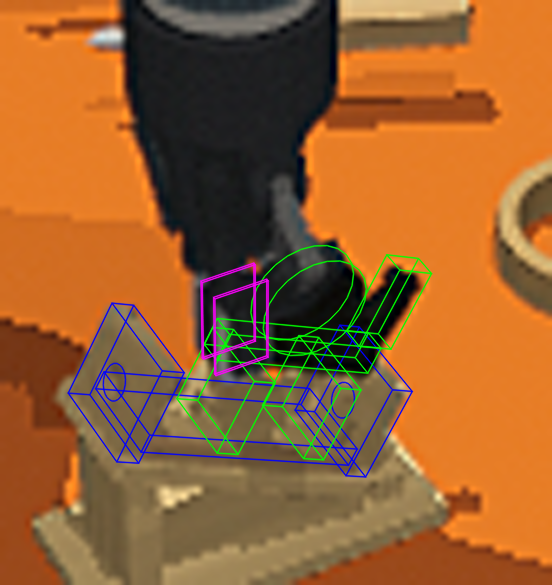

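{"op": "drive_tool", "data": {"deltas": [{"dp":[0,-0.003,-0.003],"turn":0,"grip":-1},{"dp":[0,-0.003,-0.003],"turn":0,"grip":-1},{"dp":[0,-0.003,-0.003],"turn":0,"grip":-0.8},{"dp":[0,-0.003,-0.003],"turn":0,"grip":-0.72},{"dp":[0,-0.003,-0.003],"turn":0,"grip":-0.65},{"dp":[0,-0.003,-0.003],"turn":0,"grip":-0.6},{"dp":[0,-0.003,-0.003],"turn":0,"grip":-0.5},{"dp":[0,-0.003,-0.003],"turn":0,"grip":-0.4}], "force": 20}}

```text
time: 25.1
eef_pos: [0.4908, -0.0518, 0.168]
tcp_rot: [[-0.403, 0.915, -0.0], [0.915, 0.403, -0.001], [-0.001, -0.001, -1.0]]
contact_force: [0.4, -0.6, 7.3]
finger_gap: 0.0259
```

```bash
python3 - <<'E'
from look import *
from go import *
sn=lambda X:trk(T,np.atleast_2d(X)+[-.013,0,0])
shot("w",snail=sn,sw=(285,140,85,90),k=6.5)
go()
s=manip.state();print(s["tcp_rot"].T@s["contact_force"])
E
```

```text
t 25.2 p [ 0.4908 -0.0518  0.1679] th 113.76 gap 0.0256 F [0.  0.3 8.8] j [-0.23  0.3  -0.39  0.87 -0.   -0.65] tilt [-0.    -0.001 -1.   ]
[ 0.28733889  0.17154625 -8.75537055]
```

View pics/Lwside.png

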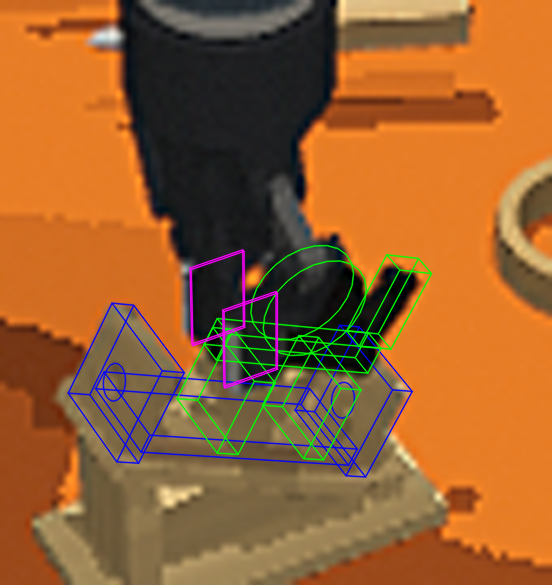

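{"op": "drive_tool", "data": {"deltas": [{"dp":[0,0,-0.003],"turn":0,"grip":-0.4},{"dp":[0,0,-0.008],"turn":0,"grip":-0.4},{"dp":[0,0,-0.015],"turn":0,"grip":-0.4},{"dp":[0,0,-0.03],"turn":0,"grip":-0.4},{"dp":[0,0,-0.06],"turn":0,"grip":-0.4},{"dp":[0.02,0,-0.1],"turn":0,"grip":-0.4},{"dp":[0.06,0,-0.12],"turn":0,"grip":-0.4},{"dp":[0.1,0,-0.12],"turn":0,"grip":-0.4}], "force": 20}}

```text
time: 26.0
eef_pos: [0.4518, 0.0405, 0.2913]
tcp_rot: [[-0.401, 0.916, 0.006], [0.916, 0.401, -0.0], [-0.003, 0.005, -1.0]]
contact_force: [0.7, 0.8, 0.1]
finger_gap: 0.0258
```

```bash
python3 - <<'E'
from look import *
from go import *
sn=lambda X:trk(T,np.atleast_2d(X)+[-.013,0,0])
shot("x",snail=sn,sw=(285,150,85,90),k=6.5)
go()
im=cv2.imread("pics/side_x.png");cv2.imwrite("pics/zz3.png",crop(im,295,160,60,60,10))
E
```

```text
t 26.1 p [0.4485 0.043  0.2888] th 114.04 gap 0.0257 F [ 0.8 -0.3 -0.5] j [-0.05  0.13 -0.28  1.16  0.   -0.47] tilt [-0.001  0.001 -1.   ]
```

View pics/Lxside.png

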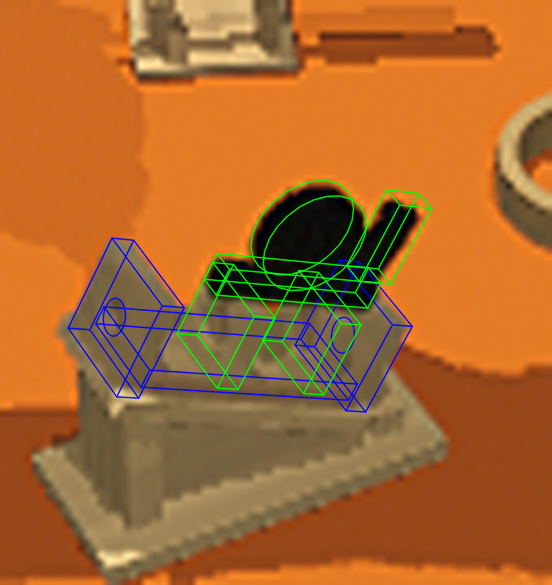

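View pics/zz3.png

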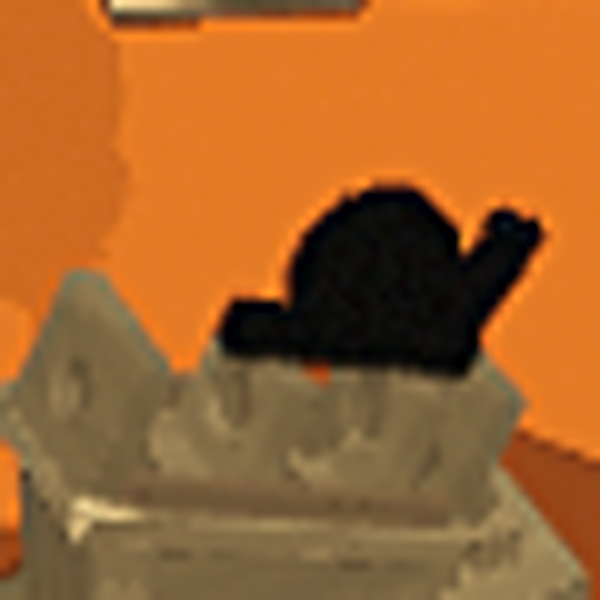

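```bash
python3 - <<'E'
from go import *
go((.5705,.3005,.2,90.2))
E
```

```text
t 26.1 p [0.4485 0.043  0.2888] th 114.04 gap 0.0257 F [ 0.8 -0.3 -0.5] j [-0.05  0.13 -0.28  1.16  0.   -0.47] tilt [-0.001  0.001 -1.   ]
  dp [0.1853, 0.2163, 0.0891] turn 0.4161
```

{"op": "drive_tool", "data": {"deltas": [{"dp":[0.031,0.036,0.0],"turn":0.07,"grip":0},{"dp":[0.062,0.072,0.01],"turn":0.14,"grip":0},{"dp":[0.093,0.108,0.025],"turn":0.21,"grip":0},{"dp":[0.124,0.144,0.045],"turn":0.28,"grip":0},{"dp":[0.155,0.18,0.065],"turn":0.35,"grip":0},{"dp":[0.1853,0.2163,0.089],"turn":0.416,"grip":0},{"dp":[0.1853,0.2163,0.089],"turn":0.416,"grip":0},{"dp":[0.1853,0.2163,0.089],"turn":0.416,"grip":0}]}}

```text
time: 26.9
eef_pos: [0.5733, 0.2968, 0.1965]
tcp_rot: [[-0.001, 1.0, -0.004], [1.0, 0.001, -0.002], [-0.002, -0.004, -1.0]]
contact_force: [-0.5, -0.5, 0.6]
finger_gap: 0.0426
```

```bash
python3 - <<'E'
from look import *
from go import *
rd=lambda X:flat(R,np.atleast_2d(X)+np.array([.04,.04,0]),.045)
shot("y",rod=rd,sw=(270,50,110,120),tw=(160,150,90,110),k=5)
go((.5705,.3005,.099,90.2))
E
```

```text
t 27.0 p [0.5737 0.2956 0.1992] th 89.9 gap 0.0422 F [ 0.4 -0.6 -0.1] j [ 0.38  0.56  0.11  1.11 -0.    0.38] tilt [-0.    -0.001 -1.   ]
  dp [0.005, -0.0032, 0.1001] turn -0.0052
```

View pics/Lyside.png

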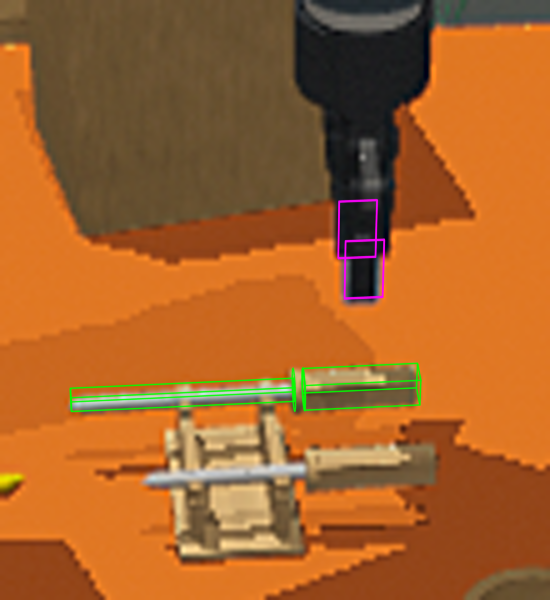

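View pics/Lytop.png

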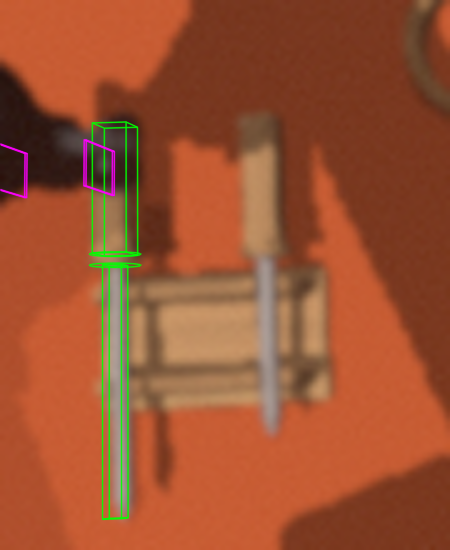

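{"op": "drive_tool", "data": {"deltas": [{"dp":[0.004,-0.003,0.02],"turn":-0.005,"grip":0},{"dp":[0.004,-0.003,0.05],"turn":-0.005,"grip":0},{"dp":[0.004,-0.003,0.08],"turn":-0.005,"grip":0},{"dp":[0.004,-0.003,0.1],"turn":-0.005,"grip":0},{"dp":[0.004,-0.003,0.1],"turn":-0.005,"grip":0},{"dp":[0.004,-0.003,0.1],"turn":-0.005,"grip":-1},{"dp":[0.004,-0.003,0.1],"turn":-0.005,"grip":-1},{"dp":[0.004,-0.003,0.1],"turn":-0.005,"grip":-1}], "force": 25}}

```text
time: 27.8
eef_pos: [0.5721, 0.3008, 0.1011]
tcp_rot: [[-0.003, 1.0, 0.004], [1.0, 0.003, 0.001], [0.001, 0.004, -1.0]]
contact_force: [0.6, -1.4, 3.2]
finger_gap: 0.0175
```

{"op": "drive_tool", "data": {"deltas": [{"dp":[0,0,-0.01],"turn":0,"grip":-1},{"dp":[0,0,-0.03],"turn":0,"grip":-1},{"dp":[0,0,-0.06],"turn":0,"grip":-1},{"dp":[0,0,-0.1],"turn":0,"grip":-1},{"dp":[0,0,-0.14],"turn":0,"grip":-1},{"dp":[0,0,-0.16],"turn":0,"grip":-1},{"dp":[0,0,-0.16],"turn":0,"grip":-1},{"dp":[0,0,-0.16],"turn":0,"grip":-1}]}}

```text
time: 28.6
eef_pos: [0.5709, 0.301, 0.259]
tcp_rot: [[-0.004, 1.0, 0.001], [1.0, 0.004, 0.0], [0.0, 0.001, -1.0]]
contact_force: [-0.3, 1.0, -0.9]
finger_gap: 0.0175
```

```bash
cat >> look.py <<'E'
def rodg(tilt=0,gx=.035,gz=0,yaw=0):
    s=manip.state();Rt=s["tcp_rot"];G=s["eef_pos"]+.054*Rt[:,2]
    th=np.arctan2(Rt[1,0],Rt[0,0]);a=np.radians(tilt)
    A=np.array([[np.cos(a),0,-np.sin(a)],[0,1,0],[np.sin(a),0,np.cos(a)]])
    return lambda X:((np.atleast_2d(X)-[gx,0,gz])@A.T)@Rz(th-np.pi/2+np.radians(yaw)).T+G
E
python3 - <<'E'
from look import *
from go import *
shot("A",rod=rodg(),sw=(255,40,120,120),tw=(160,150,90,110),k=5)
go()
E
```

```text
t 28.7 p [0.5699 0.3005 0.2569] th 90.23 gap 0.0171 F [ 0.3  0.1 -2.2] j [0.39 0.54 0.21 1.25 0.   0.38] tilt [-0.003 -0.001 -1.   ]
```

View pics/LAside.png

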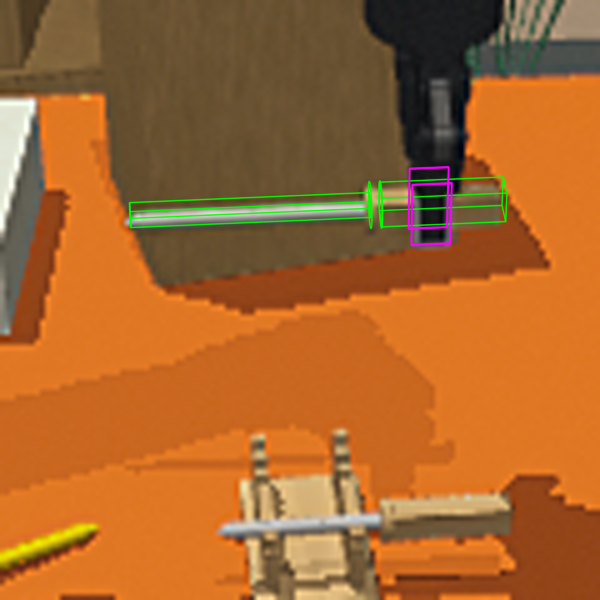

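```bash
python3 - <<'E'
import numpy as np
from scipy.optimize import least_squares,fsolve
D=[(.156,.5535,.3039,.378,.0796,1.274),(.392,.2361,.284,.15,-.28,1.14),(.488,-.1442,.2841,.25,-.15,1.17),(.4995,-.3763,.1875,.53,.02,1.06),(.5026,-.3834,.1166,.6,-.06,.91),(.4676,-.252,.2951,.29,-.07,1.21),(.3863,-.1071,.2796,.04,-.41,1.12),(.416,-.085,.2298,.12,-.46,.99),(.5209,-.0401,.1805,.34,-.30,.93),(.481,-.056,.1754,.28,-.41,.88),(.4485,.043,.2888,.13,-.28,1.16),(.5737,.2956,.1992,.56,.11,1.11),(.5699,.3005,.2569,.54,.21,1.25)]
D=np.array(D);r=np.hypot(D[:,0],D[:,1]);z=D[:,2];j2,j3=D[:,3],D[:,4]
def fk(q,j2,j3):
    a,c,L1,L2,b=q;f=j2-j3
    return a+L1*np.sin(j2)+L2*np.cos(f)+b*np.sin(f), c+L1*np.cos(j2)-L2*np.sin(f)+b*np.cos(f)
g=lambda q:np.r_[fk(q,j2,j3)[0]-r,fk(q,j2,j3)[1]-z]
s=least_squares(g,[0,0,.3,.3,0]);print(s.x.round(3),np.abs(s.fun).max())
for R,Z in((.33,.24),(.314,.156),(.34,.233),(.32,.26)):
    o=fsolve(lambda j:np.array(fk(s.x,*j))-[R,Z],[0,-.6]);print(R,Z,o.round(2),"j4",(1.5708-o[0]+o[1]).round(2))
E
```

```text
[ 0.002 -0.118  0.497  0.384  0.076] 0.004908570330728668
0.33 0.24 [-0.08 -0.63] j4 1.02
0.314 0.156 [-0.02 -0.82] j4 0.77
0.34 0.233 [-0.05 -0.63] j4 1.0
0.32 0.26 [-0.11 -0.61] j4 1.08
```

```bash
python3 - <<'E'
from go import *
go(tk(.043,.13,-.054,th=23.8))
E
```

```text
t 28.7 p [0.5699 0.3005 0.2569] th 90.23 gap 0.0171 F [ 0.3  0.1 -2.2] j [0.39 0.54 0.21 1.25 0.   0.38] tilt [-0.003 -0.001 -1.   ]
  dp [-0.3183, -0.1386, -0.0013] turn 1.1594
```

{"op": "drive_tool", "data": {"deltas": [{"dp":[-0.04,-0.0175,0],"turn":0.145,"grip":-1},{"dp":[-0.08,-0.035,0],"turn":0.29,"grip":-1},{"dp":[-0.12,-0.052,0],"turn":0.435,"grip":-1},{"dp":[-0.16,-0.07,0],"turn":0.58,"grip":-1},{"dp":[-0.2,-0.087,0],"turn":0.725,"grip":-1},{"dp":[-0.24,-0.105,0],"turn":0.87,"grip":-1},{"dp":[-0.28,-0.122,0],"turn":1.015,"grip":-1},{"dp":[-0.318,-0.1386,0],"turn":1.159,"grip":-1}]}}

```text
time: 29.5
eef_pos: [0.4312, -0.0189, 0.257]
tcp_rot: [[0.917, 0.398, -0.003], [0.398, -0.917, 0.0], [-0.003, -0.002, -1.0]]
contact_force: [1.4, -1.4, -1.1]
finger_gap: 0.0178
```

```bash
python3 - <<'E'
from look import *
from go import *
shot("B",rod=rodg(1),sw=(240,60,120,140),tw=(240,150,100,110),k=4.2)
go(tk(.043,.07,-.054,th=23.8),tk(.043,.0557,-.054,th=23.8),tk(.043,.038,-.0544,th=23.8))
E
```

```text
t 29.6 p [ 0.4303 -0.0207  0.257 ] th 23.36 gap 0.0171 F [ 0.5  0.1 -2.3] j [-0.19  0.11 -0.39  1.07 -0.    0.97] tilt [-0.005 -0.001 -1.   ]
  dp [0.0032, -0.0013, 0.058] turn -0.0077
  dp [0.0033, -0.0013, 0.0723] turn -0.0077
  dp [0.0033, -0.0017, 0.09] turn -0.0077
```

View pics/LBside.png

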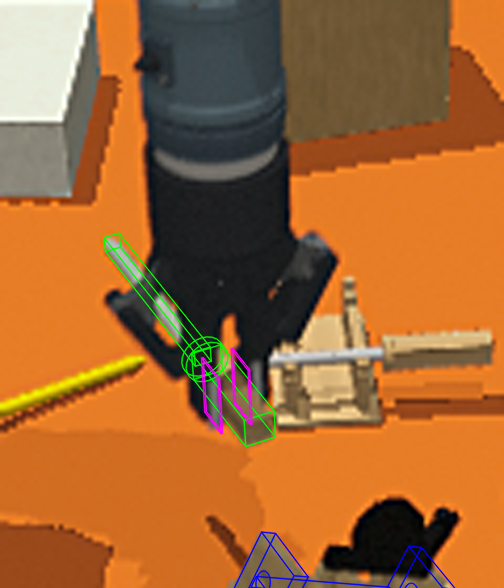

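{"op": "drive_tool", "data": {"deltas": [{"dp":[0.003,-0.0015,0.025],"turn":-0.0077,"grip":-1},{"dp":[0.003,-0.0015,0.05],"turn":-0.0077,"grip":-1},{"dp":[0.003,-0.0015,0.068],"turn":-0.0077,"grip":-1},{"dp":[0.003,-0.0015,0.074],"turn":-0.0077,"grip":-1},{"dp":[0.003,-0.0015,0.08],"turn":-0.0077,"grip":-1},{"dp":[0.003,-0.0015,0.086],"turn":-0.0077,"grip":-1},{"dp":[0.003,-0.0015,0.091],"turn":-0.0077,"grip":-1},{"dp":[0.003,-0.0015,0.091],"turn":-0.0077,"grip":-1}], "force": 20}}

```text
time: 30.4
eef_pos: [0.4344, -0.0144, 0.1674]
tcp_rot: [[0.911, 0.412, -0.003], [0.412, -0.911, 0.001], [-0.002, -0.002, -1.0]]
contact_force: [-2.4, 1.8, 1.4]
finger_gap: 0.0174
```

```bash
python3 - <<'E'
from look import *
from go import *
shot("C",rod=rodg(28),sw=(250,100,110,125),tw=(240,150,100,110),k=4.7)
go(tk(.043,.038,-.0544,th=23.8))
E
```

```text
t 30.5 p [ 0.4349 -0.0144  0.1677] th 24.31 gap 0.0175 F [-2.4  1.4  0.7] j [-0.18  0.2  -0.54  0.84  0.    0.97] tilt [-0.001  0.001 -1.   ]
  dp [-0.0039, 0.0022, 0.0007] turn 0.0089
```

View pics/LCside.png

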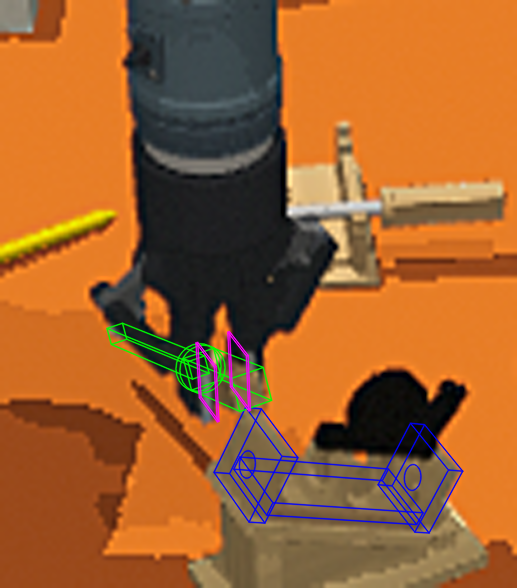

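```bash
python3 - <<'E'
from go import *
go(tk(.2,.165,0,th=-66.2))
E
```

```text
t 30.5 p [ 0.4349 -0.0144  0.1677] th 24.31 gap 0.0175 F [-2.4  1.4  0.7] j [-0.18  0.2  -0.54  0.84  0.    0.97] tilt [-0.001  0.001 -1.   ]
  dp [-0.1615, 0.0549, -0.1263] turn 1.5797
```

{"op": "drive_tool", "data": {"deltas": [{"dp":[0,0,-0.04],"turn":0,"grip":-1},{"dp":[-0.01,0,-0.085],"turn":0.0,"grip":-1},{"dp":[-0.05,0.02,-0.11],"turn":0.145,"grip":-1},{"dp":[-0.09,0.03,-0.126],"turn":0.29,"grip":-1},{"dp":[-0.13,0.045,-0.126],"turn":0.435,"grip":-1},{"dp":[-0.16,0.055,-0.126],"turn":0.58,"grip":-1},{"dp":[-0.1615,0.055,-0.126],"turn":0.725,"grip":-1},{"dp":[-0.1615,0.055,-0.126],"turn":0.87,"grip":-1}]}}

```text
time: 31.3
eef_pos: [0.3106, -0.1326, 0.2943]
tcp_rot: [[0.898, -0.44, 0.002], [-0.44, -0.898, -0.001], [0.002, 0.0, -1.0]]
contact_force: [1.0, 0.8, -1.2]
finger_gap: 0.0178
```

{"op": "drive_tool", "data": {"deltas": [{"dp":[0,0,0],"turn":0.145,"grip":-1},{"dp":[0,0,0],"turn":0.29,"grip":-1},{"dp":[0,0,0],"turn":0.435,"grip":-1},{"dp":[0,0,0],"turn":0.58,"grip":-1},{"dp":[0,0,0],"turn":0.71,"grip":-1},{"dp":[0,0,0],"turn":0.71,"grip":-1},{"dp":[0,0,0],"turn":0.71,"grip":-1},{"dp":[0,0,0],"turn":0.71,"grip":-1}]}}

```text
time: 32.1
eef_pos: [0.311, -0.1317, 0.2939]
tcp_rot: [[0.404, -0.915, 0.0], [-0.915, -0.404, -0.0], [0.0, -0.0, -1.0]]
contact_force: [0.2, -0.6, -1.3]
finger_gap: 0.0179
```

```bash
python3 - <<'E'
from look import *
from go import *
shot("D",rod=rodg(28),sw=(200,80,160,150),tw=(270,180,100,110),k=4.5)
go(tk(.053+.19*.883,.0282+.19*.469,0,th=-66.2))
E
```

```text
t 32.2 p [ 0.311  -0.1316  0.2938] th -66.2 gap 0.0173 F [-1.   0.1 -1.4] j [-0.59 -0.1  -0.51  1.16  0.    2.14] tilt [ 0.  0. -1.]
  dp [-0.0007, 0.0209, 0.0475] turn -0.0001
```

View pics/LDside.png

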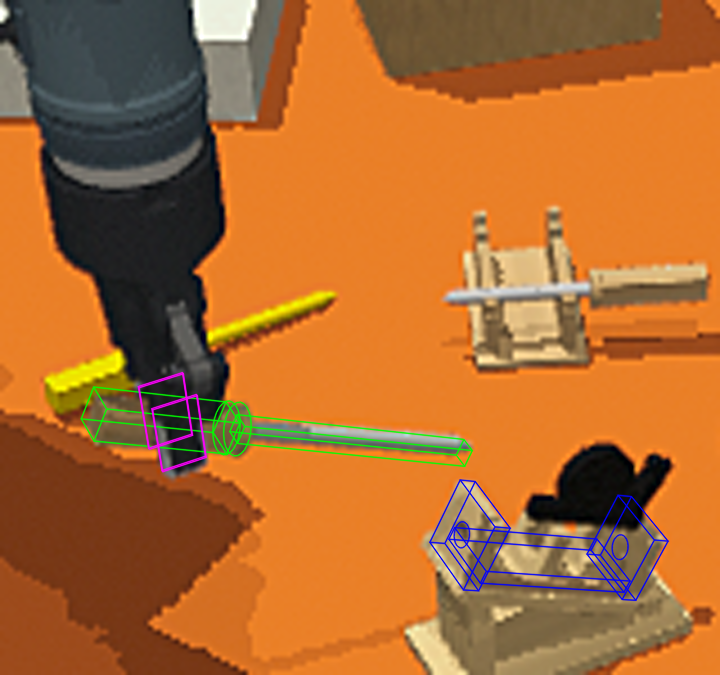

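```bash
python3 - <<'E'
from look import *
im=cv2.imread("pics/side_D.png")
x,y,w,h,k=215,155,100,40,8
out=[crop(im,x,y,w,h,k)]
c=crop(im,x,y,w,h,k);draw(c,"side",RD,rodg(26.3),(0,255,0),x,y,k);out.append(c)
cv2.imwrite("pics/zd.png",np.vstack(out))
E
```

```text
(no output)
```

View pics/zd.png

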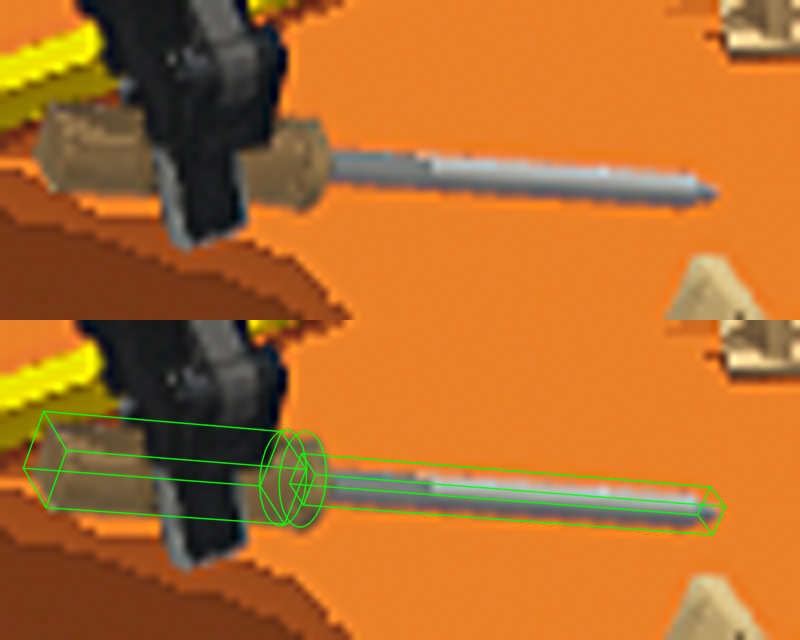

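View pics/LDtop.png

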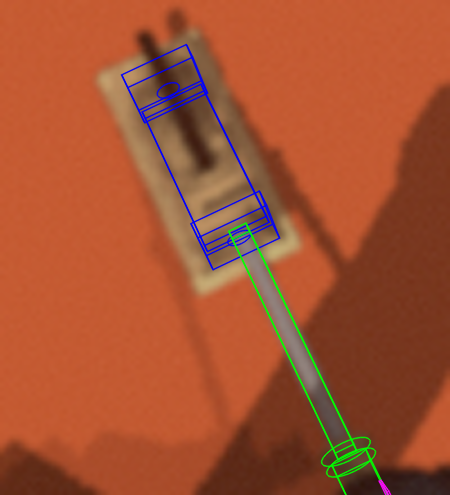

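```bash
python3 - <<'E'
from look import *
from go import *
go(tk(.2107,.1063,0,th=-66.2),tk(.053+.1524,.0282+.0753,th=-66.2))
f=rodg(26.3);print(f([-.135,0,0]), trk(T,[.066,0,0]))
E
```

```text
t 32.2 p [ 0.311  -0.1316  0.2938] th -66.2 gap 0.0173 F [-1.   0.1 -1.4] j [-0.59 -0.1  -0.51  1.16  0.    2.14] tilt [ 0.  0. -1.]
  dp [-0.0007, 0.0108, 0.0585] turn -0.0001
  dp [-0.0007, 0.0055, 0.0613] turn -0.0001
[[ 0.45041356 -0.07012547  0.16448715]] [[ 0.44027294 -0.0738978   0.10598512]]
```

{"op": "drive_tool", "data": {"deltas": [{"dp":[-0.0007,0.01,0.01],"turn":0,"grip":-1},{"dp":[-0.0007,0.018,0.025],"turn":0,"grip":-1},{"dp":[-0.0007,0.018,0.04],"turn":0,"grip":-1},{"dp":[-0.0007,0.018,0.053],"turn":0,"grip":-1},{"dp":[-0.0007,0.018,0.0585],"turn":0,"grip":-1},{"dp":[-0.0007,0.014,0.0585],"turn":0,"grip":-1},{"dp":[-0.0007,0.012,0.0585],"turn":0,"grip":-1},{"dp":[-0.0007,0.012,0.0585],"turn":0,"grip":-1}], "force": 25}}

```text
time: 33.0
eef_pos: [0.3004, -0.136, 0.236]
tcp_rot: [[0.403, -0.915, 0.001], [-0.915, -0.403, -0.001], [0.001, -0.001, -1.0]]
contact_force: [-0.6, -0.3, -0.5]
finger_gap: 0.0171
```

```bash
cat > vw.py <<'E'
from look import *
from go import *
import sys
def vw(tag,tilt,x=285,y=165,w=75,h=55,k=10,**kw):
    o=frames(tag)
    a=crop(o["side"],x,y,w,h,k)[:, :];b=a.copy();draw(b,"side",RD,rodg(tilt,**kw),(0,255,0),x,y,k);draw(b,"side",TR,lambda X:trk(T,X),(255,0,0),x,y,k)
    cv2.imwrite(f"pics/V{tag}.png",b);cv2.imwrite(f"pics/W{tag}.png",a)
    x,y,w,h,k=290,190,70,75,8
    a=crop(o["top"],x,y,w,h,k);draw(a,"top",RD,rodg(tilt,**kw),(0,255,0),x,y,k);draw(a,"top",TR,lambda X:trk(T,X),(255,0,0),x,y,k)
    cv2.imwrite(f"pics/U{tag}.png",a)
E
python3 - <<'E'
from vw import *
vw("E",26.3)
go(tk(.2107,.1063,0,th=-66.2),tk(.053+.1524,.0282+.0753,th=-66.2))
E
```

```text
t 33.1 p [ 0.3001 -0.136   0.2358] th -66.24 gap 0.0177 F [-0.5 -0.6 -2.3] j [-0.62 -0.08 -0.65  1.    0.    2.11] tilt [ 0.001 -0.001 -1.   ]
  dp [-0.0003, -0.0009, 0.0005] turn -0.0008
  dp [-0.0003, -0.0062, 0.0033] turn -0.0008
```

View pics/WE.png

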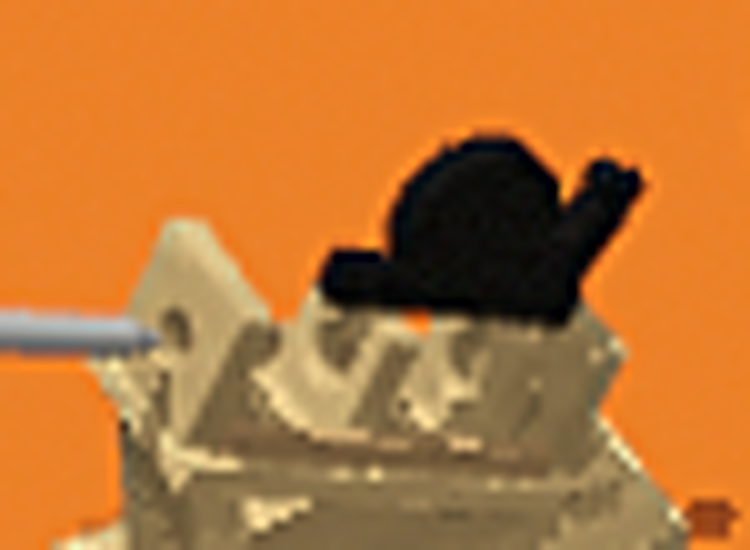

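View pics/VE.png

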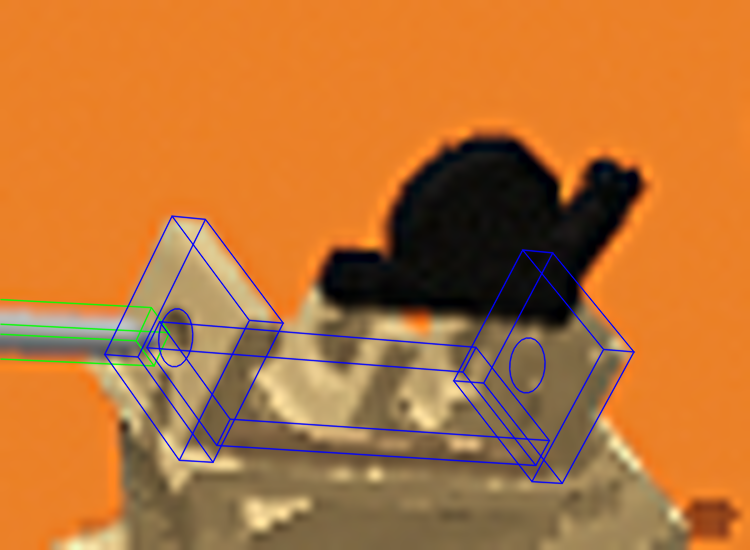

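View pics/UE.png

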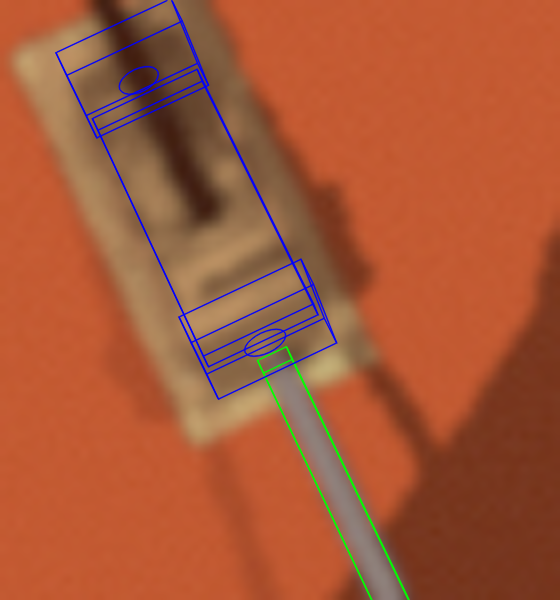

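```bash
python3 - <<'E'
from go import *
go(tk(.0839,.0446,0,th=-66.2))
E
```

```text
t 33.1 p [ 0.3001 -0.136   0.2358] th -66.24 gap 0.0177 F [-0.5 -0.6 -2.3] j [-0.62 -0.08 -0.65  1.    0.    2.11] tilt [ 0.001 -0.001 -1.   ]
  dp [-0.0004, -0.1276, 0.0623] turn -0.0008
```

{"op": "drive_tool", "data": {"deltas": [{"dp":[-0.0004,0,-0.0025],"turn":0,"grip":-1},{"dp":[-0.0004,0,-0.0025],"turn":0,"grip":-1},{"dp":[-0.0004,-0.003,-0.001],"turn":0,"grip":-1},{"dp":[-0.0004,-0.006,0.0005],"turn":0,"grip":-1},{"dp":[-0.0004,-0.009,0.002],"turn":0,"grip":-1},{"dp":[-0.0004,-0.012,0.0035],"turn":0,"grip":-1},{"dp":[-0.0004,-0.012,0.0035],"turn":0,"grip":-1},{"dp":[-0.0004,-0.012,0.0035],"turn":0,"grip":-1}], "force": 25}}

```text
time: 33.9
eef_pos: [0.3104, -0.1305, 0.2316]
tcp_rot: [[0.403, -0.915, -0.0], [-0.915, -0.403, 0.0], [-0.0, 0.0, -1.0]]
contact_force: [0.6, -0.2, -1.4]
finger_gap: 0.0174
```

```bash
python3 - <<'E'
from vw import *
vw("F",26.3)
go(tk(.0839,.0446,0,th=-66.2))
s=manip.state();print(s["tcp_rot"].T@s["contact_force"])
E
```

```text
t 34.0 p [ 0.3104 -0.1306  0.2318] th -66.27 gap 0.017 F [-0.2  0.4 -1.2] j [-0.59 -0.06 -0.64  0.99  0.    2.14] tilt [-0.  0. -1.]
  dp [0.0004, -0.1161, 0.0582] turn -0.0012
[-0.40810917  0.02205202  1.19454925]
```

View pics/WF.png

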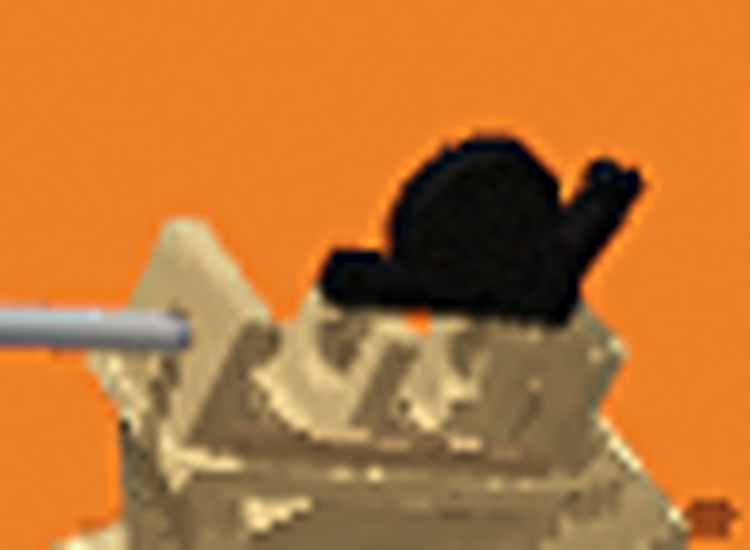

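{"op": "drive_tool", "data": {"deltas": [{"dp":[0,-0.005,0.0025],"turn":0,"grip":-1},{"dp":[0,-0.01,0.005],"turn":0,"grip":-1},{"dp":[0,-0.015,0.0073],"turn":0,"grip":-1},{"dp":[0,-0.02,0.0097],"turn":0,"grip":-1},{"dp":[0,-0.025,0.012],"turn":0,"grip":-1},{"dp":[0,-0.028,0.0135],"turn":0,"grip":-1},{"dp":[0,-0.028,0.0135],"turn":0,"grip":-1},{"dp":[0,-0.028,0.0135],"turn":0,"grip":-1}], "force": 25}}

```text
time: 34.8
eef_pos: [0.3361, -0.1191, 0.2181]
tcp_rot: [[0.403, -0.915, -0.0], [-0.915, -0.403, 0.001], [-0.001, -0.0, -1.0]]
contact_force: [0.0, 1.0, -3.0]
finger_gap: 0.0173
```

```bash
python3 - <<'E'
from vw import *
vw("G",27)
go(tk(.0839,.0446,0,th=-66.2))
s=manip.state();print(s["tcp_rot"].T@s["contact_force"])
E
```

```text
t 34.9 p [ 0.336  -0.1192  0.2182] th -66.27 gap 0.0174 F [ 1.1  1.3 -3.1] j [-0.52 -0.01 -0.63  0.95  0.    2.21] tilt [-0.     0.001 -1.   ]
  dp [0.0006, -0.0881, 0.0446] turn -0.0011
[-0.75110165 -1.51010227  3.06095405]
```

View pics/WG.png

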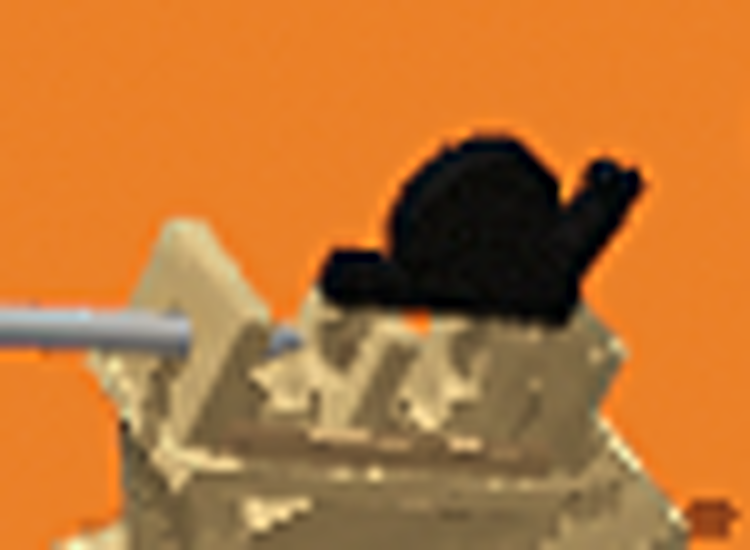

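{"op": "drive_tool", "data": {"deltas": [{"dp":[0.0003,-0.004,0.0021],"turn":0,"grip":-1},{"dp":[0.0003,-0.008,0.0042],"turn":0,"grip":-1},{"dp":[0.0003,-0.012,0.0063],"turn":0,"grip":-1},{"dp":[0.0003,-0.016,0.0083],"turn":0,"grip":-1},{"dp":[0.0003,-0.02,0.0104],"turn":0,"grip":-1},{"dp":[0.0003,-0.024,0.0124],"turn":0,"grip":-1},{"dp":[0.0003,-0.024,0.0124],"turn":0,"grip":-1},{"dp":[0.0003,-0.024,0.0124],"turn":0,"grip":-1}], "force": 25}}

```text
time: 35.7
eef_pos: [0.3585, -0.1097, 0.2058]
tcp_rot: [[0.403, -0.915, 0.0], [-0.915, -0.403, 0.001], [-0.0, -0.001, -1.0]]
contact_force: [0.1, 1.1, -4.1]
finger_gap: 0.0176
```

```bash
python3 - <<'E'
from vw import *
vw("H",27)
go(tk(.0839,.0446,0,th=-66.2))
s=manip.state();print(s["tcp_rot"].T@s["contact_force"])
E
```

```text
t 35.8 p [ 0.3583 -0.1098  0.2059] th -66.26 gap 0.0174 F [-0.   0.5 -3.3] j [-0.47  0.04 -0.61  0.92  0.    2.26] tilt [ 0.     0.001 -1.   ]
  dp [0.0001, -0.0639, 0.0323] turn -0.0011
[-0.50254944 -0.21730388  3.25944624]
```

View pics/WH.png

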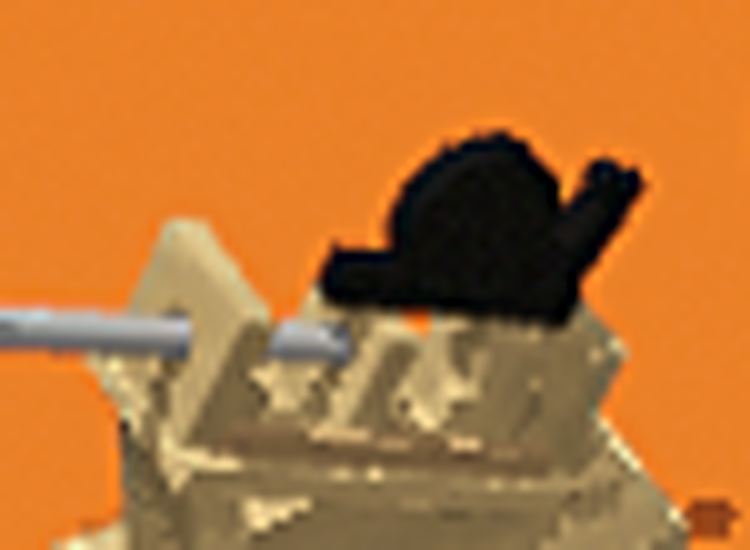

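{"op": "drive_tool", "data": {"deltas": [{"dp":[0,-0.004,0.002],"turn":0,"grip":-1},{"dp":[0,-0.008,0.004],"turn":0,"grip":-1},{"dp":[0,-0.012,0.006],"turn":0,"grip":-1},{"dp":[0,-0.016,0.008],"turn":0,"grip":-1},{"dp":[0,-0.02,0.0102],"turn":0,"grip":-1},{"dp":[0,-0.025,0.0127],"turn":0,"grip":-1},{"dp":[0,-0.028,0.0142],"turn":0,"grip":-1},{"dp":[0,-0.028,0.0142],"turn":0,"grip":-1}], "force": 25}}

```text
time: 36.6
eef_pos: [0.3844, -0.0985, 0.1915]
tcp_rot: [[0.403, -0.915, 0.001], [-0.915, -0.403, 0.0], [-0.0, -0.001, -1.0]]
contact_force: [-0.4, 1.0, -3.2]
finger_gap: 0.0178
```

```bash
python3 - <<'E'
from vw import *
vw("I",27.5)
go(tk(.0839,.0446,0,th=-66.2))
s=manip.state();print(s["tcp_rot"].T@s["contact_force"])
E
```

```text
t 36.7 p [ 0.3841 -0.0986  0.1917] th -66.26 gap 0.0175 F [ 0.2  0.7 -2.8] j [-0.41  0.1  -0.59  0.88  0.    2.32] tilt [ 0.001  0.    -1.   ]
  dp [0.0001, -0.0357, 0.0181] turn -0.001
[-0.56725501 -0.46455448  2.77625121]
```

View pics/WI.png

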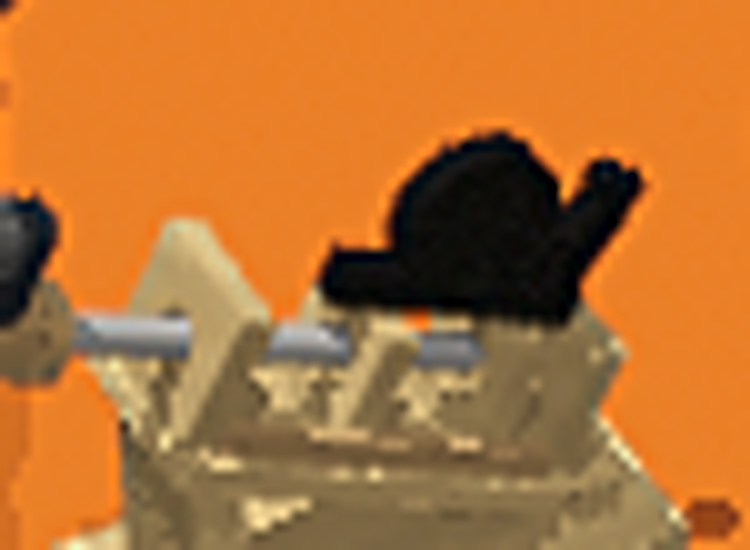

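View pics/UI.png

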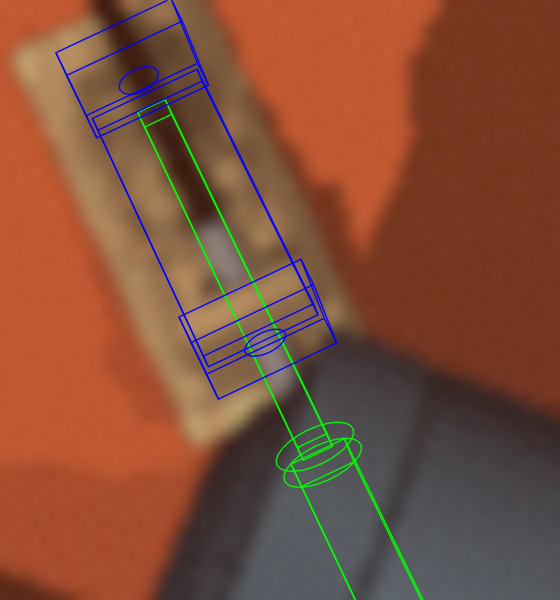

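{"op": "drive_tool", "data": {"deltas": [{"dp":[0,-0.004,0.0021],"turn":0,"grip":-1},{"dp":[0,-0.008,0.0042],"turn":0,"grip":-1},{"dp":[0,-0.012,0.0062],"turn":0,"grip":-1},{"dp":[0,-0.016,0.0082],"turn":0,"grip":-1},{"dp":[0,-0.02,0.0103],"turn":0,"grip":-1},{"dp":[0,-0.024,0.0123],"turn":0,"grip":-1},{"dp":[0,-0.028,0.0143],"turn":0,"grip":-1},{"dp":[0,-0.028,0.0143],"turn":0,"grip":-1}], "force": 25}}

```text
time: 37.5
eef_pos: [0.4101, -0.087, 0.1771]
tcp_rot: [[0.403, -0.915, 0.001], [-0.915, -0.403, 0.001], [-0.001, -0.001, -1.0]]
contact_force: [0.3, 1.2, -2.9]
finger_gap: 0.0173
```

```bash
python3 - <<'E'
from vw import *
vw("J",28)
go(tk(.0839,.0446,0,th=-66.2))
s=manip.state();print(s["tcp_rot"].T@s["contact_force"])
E
```

```text
t 37.6 p [ 0.4099 -0.0872  0.1773] th -66.24 gap 0.0173 F [ 0.6  0.9 -3.7] j [-0.36  0.16 -0.56  0.85  0.    2.37] tilt [ 0.001  0.001 -1.   ]
  dp [0.0001, -0.0075, 0.0038] turn -0.0007
[-0.58247098 -0.8850378   3.65330045]
```

View pics/WJ.png

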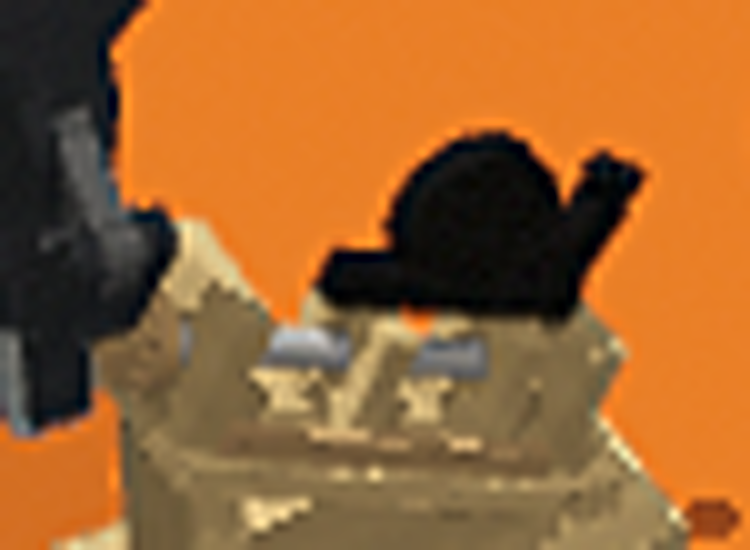

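{"op": "drive_tool", "data": {"deltas": [{"dp":[0,-0.002,0.0011],"turn":0,"grip":-1},{"dp":[0,-0.004,0.0021],"turn":0,"grip":-1},{"dp":[0,-0.006,0.0032],"turn":0,"grip":-1},{"dp":[0,-0.008,0.0042],"turn":0,"grip":-1},{"dp":[0,-0.009,0.0047],"turn":0,"grip":-1},{"dp":[0,-0.01,0.0052],"turn":0,"grip":-1},{"dp":[0,-0.01,0.0052],"turn":0,"grip":-1},{"dp":[0,-0.01,0.0052],"turn":0,"grip":-1}], "force": 25}}

```text
time: 38.4
eef_pos: [0.4156, -0.0846, 0.1738]
tcp_rot: [[0.401, -0.916, -0.006], [-0.916, -0.401, -0.005], [0.002, 0.008, -1.0]]
contact_force: [-17.8, -3.6, 25.4]
finger_gap: 0.0176
```

```bash
python3 - <<'E'
from vw import *
vw("K",28)
go(tk(.0839,.0446,0,th=-66.2))
s=manip.state();print(s["tcp_rot"].T@s["contact_force"])
E
```

```text
t 38.5 p [ 0.4156 -0.0846  0.1738] th -66.34 gap 0.0176 F [-18.   -3.5  24.4] j [-0.35  0.17 -0.55  0.85 -0.01  2.38] tilt [-0.006 -0.005 -1.   ]
  dp [0.0002, -0.0013, 0.0002] turn -0.0024
[ -3.96405333  18.09870806 -24.26922948]
```

View pics/WK.png

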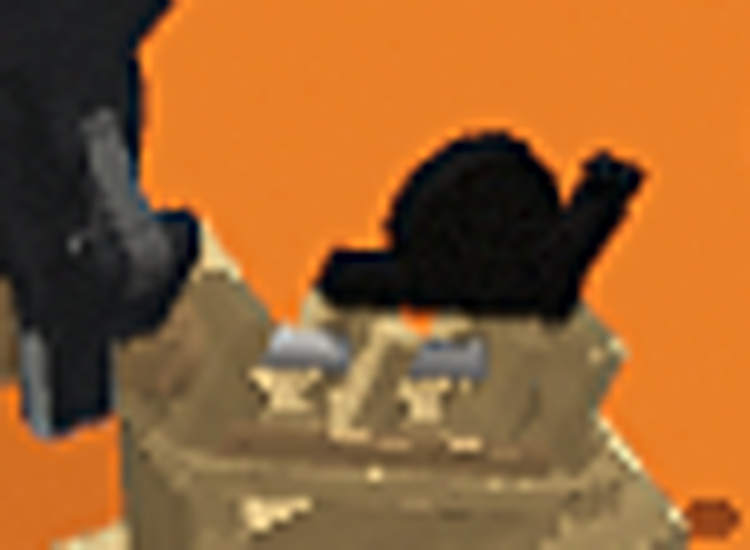

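{"op": "drive_tool", "data": {"deltas": [{"dp":[0.0,0.002,-0.0025],"turn":0,"grip":-1},{"dp":[0.0,0.002,-0.0025],"turn":0,"grip":-1},{"dp":[0.0,0.002,-0.0025],"turn":0,"grip":-0.5},{"dp":[0.0,0.002,-0.0025],"turn":0,"grip":-0.3},{"dp":[0.0,0.002,-0.0025],"turn":0,"grip":-0.2},{"dp":[0.0,0.002,-0.0025],"turn":0,"grip":-0.1},{"dp":[0.0,0.002,-0.0025],"turn":0,"grip":0},{"dp":[0.0,0.002,-0.0025],"turn":0,"grip":0}], "force": 25}}

```text
time: 39.3
eef_pos: [0.4169, -0.0842, 0.1746]
tcp_rot: [[0.402, -0.915, 0.0], [-0.915, -0.402, 0.0], [-0.0, -0.0, -1.0]]
contact_force: [-0.6, 0.7, -1.0]
finger_gap: 0.0431
```

```bash
python3 - <<'E'
from vw import *
vw("L",28)
go()
s=manip.state();print(s["tcp_rot"].T@s["contact_force"])
E
```

```text
t 39.4 p [ 0.4168 -0.0842  0.1747] th -66.27 gap 0.0427 F [-0.3  0.4  0.7] j [-0.35  0.17 -0.55  0.85  0.    2.38] tilt [ 0.  0. -1.]
[-0.46196453  0.17636952 -0.66144852]
```

View pics/WL.png

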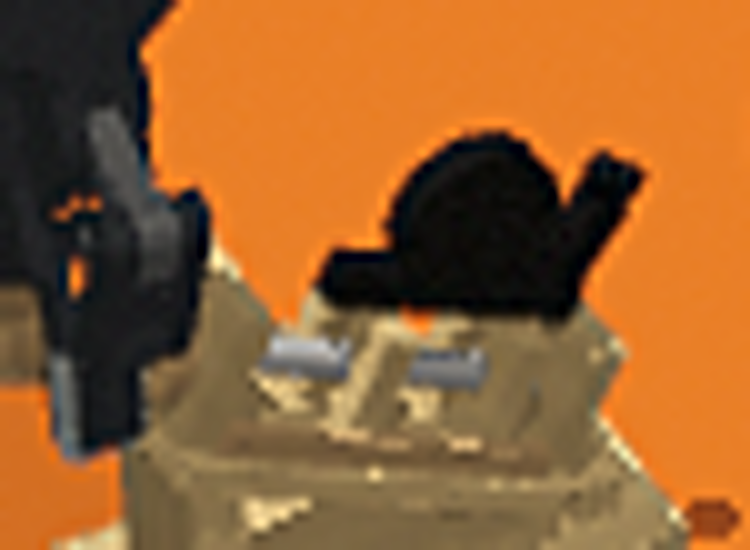

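Released and stable. Lift straight up and clear, then check.

{"op": "drive_tool", "data": {"deltas": [{"dp":[0,0,-0.015],"turn":0,"grip":0},{"dp":[0,0,-0.035],"turn":0,"grip":0},{"dp":[0,0,-0.06],"turn":0,"grip":0},{"dp":[0,0,-0.09],"turn":0,"grip":0},{"dp":[0,0,-0.12],"turn":0,"grip":0},{"dp":[-0.04,0,-0.13],"turn":0,"grip":0},{"dp":[-0.085,0,-0.13],"turn":0,"grip":0},{"dp":[-0.13,0,-0.13],"turn":0,"grip":0}]}}

```text
time: 40.2
eef_pos: [0.3642, 0.0357, 0.3053]
tcp_rot: [[0.401, -0.916, 0.002], [-0.916, -0.401, 0.0], [0.0, -0.002, -1.0]]
contact_force: [0.5, -0.1, -0.1]
finger_gap: 0.0427
```

```bash
python3 - <<'E'
from vw import *
o=frames("M");go()
out=[]
for n,(x,y,w,h),k in(("side",(265,155,95,75),8),):
    a=crop(o[n],x,y,w,h,k)
    draw(a,n,RD,lambda X:trk(T,np.atleast_2d(X)+[.06,0,0]),(0,255,0),x,y,k)
    cv2.imwrite("pics/M1.png",a);cv2.imwrite("pics/M0.png",crop(o[n],x,y,w,h,k))
x,y,w,h,k=285,175,70,100,5.5
a=crop(o["top"],x,y,w,h,k);b=a.copy();draw(b,"top",RD,lambda X:trk(T,np.atleast_2d(X)+[.06,0,0]),(0,255,0),x,y,k);cv2.imwrite("pics/M2.png",np.hstack([a,b]))
E
python3 det.py long_rod snail_eye_low snail_eye_high short_rod seahorse
```

```text
t 40.3 p [0.3619 0.0382 0.3047] th -65.89 gap 0.0428 F [ 0.1 -1.   0.4] j [-0.07 -0.05 -0.43  1.19  0.    2.65] tilt [-0.001  0.002 -1.   ]
long_rod side [([237.4, 158.1], 0.69), ([301.0, 198.7], 0.54), ([406.0, 263.8], 0.18)]
long_rod top [([324.3, 230.9], 0.76)]
   X [ 0.3609 -0.0905  0.2583] [24.1 41.9]
snail_eye_low side [([307.6, 380.7], 0.82), ([275.3, 338.9], 0.69), ([334.3, 201.5], 0.56), ([404.5, 264.7], 0.2)]
snail_eye_low top [([438.9, 256.6], 0.83), ([311.8, 205.0], 0.77), ([471.2, 232.7], 0.57), ([319.4, 235.0], 0.51)]
   X [ 0.4108 -0.4304 -0.097 ] [12.6 15.8]
snail_eye_high side [([321.8, 196.2], 0.75), ([330.2, 384.0], 0.69), ([293.4, 336.9], 0.66), ([320.8, 203.0], 0.47)]
snail_eye_high top [([438.5, 241.2], 0.89), ([478.7, 214.0], 0.53)]
   X [ 0.4582 -0.2999  0.3185] [12.1 19.4]
short_rod side [([298.8, 201.4], 0.72), ([330.7, 142.0], 0.57)]
short_rod top [([313.9, 218.6], 0.73), ([211.5, 201.9], 0.55)]
   X [ 0.4533 -0.052   0.0761] [ 6.6 10.9]
seahorse side [([316.7, 285.6], 0.6)]
seahorse top []
```

View pics/M0.png

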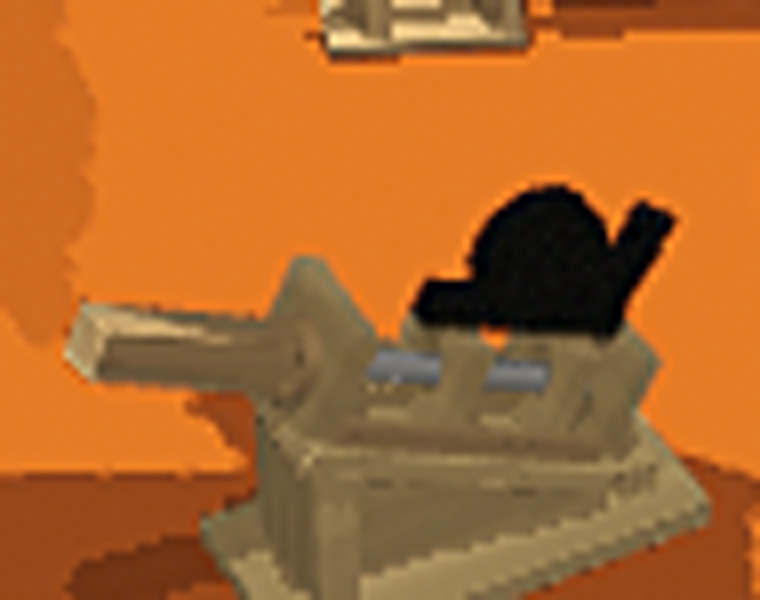

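View pics/M1.png

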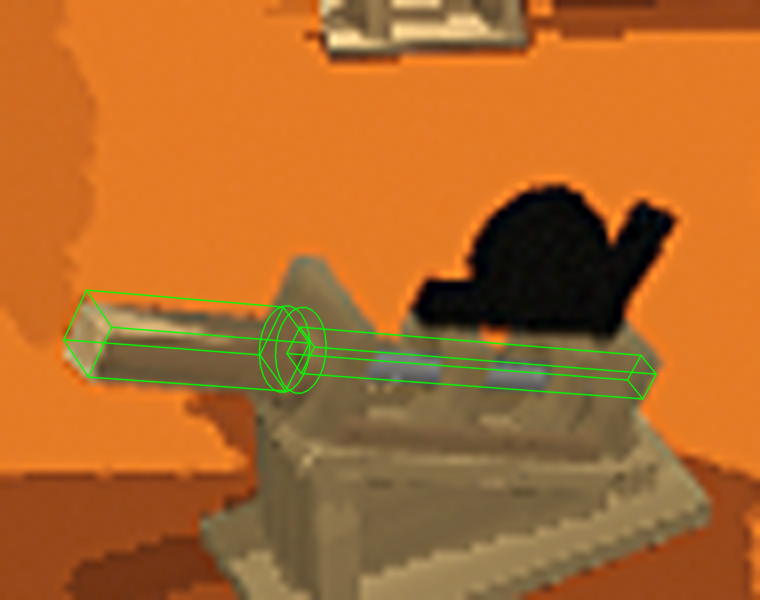

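View pics/M2.png

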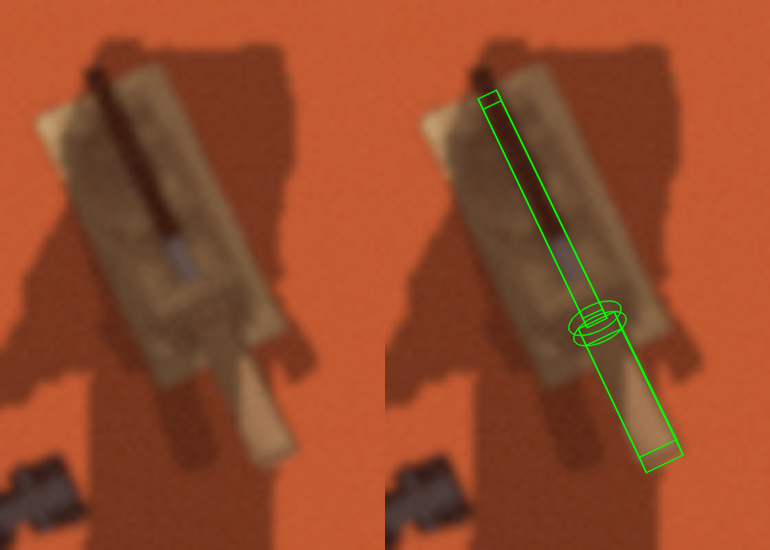

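```bash
python3 - <<'E'
from plant import manip
print(manip.job_done(), manip.state()["time"])
E
```

```text
the job is handed in; nothing more can be done
the job is handed in; nothing more can be done
```

The snail is on the track, head downhill, with the long rod pushed from the uphill side through both posts and both of its eyes. I handed the job in at about 41 s of the 67 s allowed; no verdict was reported.

- **Snail:** On the first release it tipped about 18° nose-down against the lower post. I regripped it by the tail, pressed it flat and slid it down until its foot touched the lower post. It then stayed put, and the camera overlay matched a flat seat at about 12 mm below the track's midpoint.
- **Rod:** I tilted it to about 26° in the grip by pressing the handle's rear on the upper post's top. It went in with only a few newtons of resistance until the collar stopped against the post, at about 18 N along and 24 N upward, then I let go.
- **Last pictures, gripper clear of the stand:** The collar is against the upper post and the shaft shows in both gaps beside the eye plates. The rod's outline agrees with its ideal home pose to about 2 mm, the rod sitting slightly low in the holes.

Not fully confirmed:
- The rod's tip beyond the lower post was hidden by the snail and post, so I infer it is through from the collar stop and the distance travelled.
- The automatic point detectors mixed up look-alikes at the end, so I relied on the picture overlays instead.
- I did not re-measure the other objects at the end. I planned the moves to stay clear of them and saw no contact.

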